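# Fit the second U-bolt of an antenna boom clamp

### The job

Take the bright, narrow U-bolt off the rest, pass both its legs down astride the antenna boom and through the two free holes of the loose mast plate, feeling gently for the holes without forcing it, and push it down fully home so that its bow sits on the boom, then let go. Leave the black U-bolts hanging on the rest and everything else on the bench where it is.

Things in the scene. Friction and masses are not known exactly. Their poses are not given: they have to be found in the camera images.
- ubolt_grip (a point): The U-bolt to fit: bright zinc, rod 8 mm, the narrowest of the three on the rest. Half-round bow; 52 mm over the legs, leg centres 44 mm apart, 92 mm tall, 85 g +/- 30 %. Point midway between the legs where they meet the bow (the place to grip across both legs): 66 mm above the rounded leg ends, 26 mm below the top of the bow. z up, away from the legs; y from leg to leg.
- cradle: Plywood assembly cradle 300 x 130 mm, fixed to the bench; its two split blocks (at x = -135 and +135 mm, up to 142 mm high) clamp a level aluminium antenna boom. Origin at the centre of the underside, z up, x along the boom towards the end with two short brass rods. Boom: tube 32 mm thick, 445 mm long, axis at y = 0, 102 mm up.
- seat (a point): Point of the cradle at the height of the mast plate's top face (70 mm up), under the boom, midway between the two free holes IF the plate were centred on the blue tape. The plate is loose: the real holes lie up to 12 mm from here either way along the boom (x). That is not measured; see it or feel for it with the leg ends. Axes as the cradle's.
- plate_mark (a point): Blue tape on the boom's axis, fixed, 102 mm up. Below it the loose zinc plate, 130 mm (along x) x 100 x 6 mm, open underneath. 35 mm to +x a first U-bolt (bow top 126 mm up) holds it, nuts slack; 35 mm to -x its two free 11 mm holes, 22 mm either side of the boom's axis, a low saddle between. It slides along x at most 13 mm from centred and takes about 8 N to shift.
- home (a point): Fixed point on the cradle, 100 mm above its underside, 30 mm above the plate: with the U-bolt fully home, bow on top of the boom, its grip point is here, give or take the plate's 12 mm along x and 2 mm across. The legs then stand 30 mm out below the plate. Axes as the cradle's.
- rest_tube (a point): Middle of the axis, 105 mm up, of the level wooden pole (30 mm thick, 260 mm long) on which the U-bolts hang; x along it, z up. Plywood stand 270 x 90 mm fixed to the bench, end blocks 118 mm either side, up to 117 mm high. The three U-bolts hang astride the pole 66 mm apart, in any order, legs down and free.
- cup_mid (a point): Paper coffee cup, 80 mm wide, 95 mm tall; point half-way up.
- reel_mid (a point): Grey reel of solder standing flat, 64 mm wide, 42 mm tall; point half-way up.
- spanner_grip (a point): Steel spanner, 150 mm long, lying flat; point on its handle.
- driver_grip (a point): Screwdriver with a green handle, 170 mm long, lying flat; point on its handle.
- wide_a_grip (a point): One of the two wider, black-coated U-bolts for the mast (62 mm over the legs, rod 8 mm), hanging on the same rest; to be left there. Point where the straight legs meet the bow, z up, y from leg to leg.
- wide_b_grip (a point): The other of the two wider, black-coated U-bolts for the mast (62 mm over the legs, rod 8 mm), hanging on the same rest; to be left there. Point where the straight legs meet the bow, z up, y from leg to leg.
Not all that is in view belongs to the job. There is more than one size of the part that bears ubolt_grip; the job needs the smallest.

How it is judged:
On the way, in this order (a step that is already met when the one before it is completed fails the run):
1. the bright U-bolt is lifted off the rest, clear above its pole (height (world z) of ubolt_grip above 0.165 m), for 0.1 s.
2. both legs of the U-bolt have entered the two free holes, astride the boom (x of ubolt_grip in the frame of cradle between -0.052 and -0.018 m and y of ubolt_grip in the frame of cradle between -0.006 and 0.006 m and angle between ubolt_grip's own z axis and vertical below 0.15 rad and z of ubolt_grip in the frame of cradle below 0.131 m), for 0.05 s.
At the end, for the whole second after the job is handed in: The bright U-bolt is upright (0.15 rad) astride the boom, both legs through the free holes (17 mm along, 6 mm across from the seat point), bow down on the boom (grip point 95 to 104 mm above the cradle's underside), released, at rest; the black U-bolts hang within 20 mm of where they were (x of ubolt_grip in the frame of cradle between -0.052 and -0.018 m and y of ubolt_grip in the frame of cradle between -0.006 and 0.006 m and angle between ubolt_grip's own z axis and vertical below 0.15 rad and z of ubolt_grip in the frame of cradle between 0.095 and 0.104 m and linear speed of ubolt below 0.02 m/s and angular speed of ubolt below 0.3 rad/s and distance of each of wide_a_grip, wide_b_grip from where it was at the start of the episode below 0.02 m); the robot touches nothing.
It fails at once if the U-bolt is forced: pressed on the plate, boom or cradle with more than 70 N (contact force between ubolt and cradle above 70 N).
It fails at once if a black U-bolt is taken or knocked off the rest (moved more than 40 mm) (distance of any of wide_a_grip, wide_b_grip from where it was at the start of the episode above 0.04 m).
It fails at once if the cup, reel, spanner or screwdriver is moved more than 40 mm (distance of any of cup_mid, reel_mid, spanner_grip, driver_grip from where it was at the start of the episode above 0.04 m).
It also fails if it takes over 58 s, if anything falls off the work surface, if the arm or the gripper's body presses on something with over 40 N, if the wrist force passes 120 N, or if a joint passes its speed limit or range.

### The arm

A 6-joint arm with a two-finger parallel gripper is mounted at the origin on the work surface. World frame = base frame: x ahead of the robot, y to its left, z up, the work surface at z = 0. Lengths are in m, angles in rad, forces in N, time in s.
With the tool pointing down it reaches from about 0.375 to 0.975 m from the base axis. Payload 3.8 kg.
Tool frame: the origin (TCP) lies between the finger pads; the fingertips stand 17 mm ahead of it and the grasp point (between the pads) lies 2 mm behind it; y points along the fingers, z is the direction in which the jaws open and shut, and the axes are right-handed (so a half turn about y gives the same grasp; the last joint's range is limited). The gripper opens to 85 mm and grips with 20 to 120 N. Pads are 22 mm wide; open, the fingers measure 114 mm over their backs; the gripper's body (76 mm by 85 mm) begins 54 mm behind the grasp point. The pads swing forward as they close: fully open they stand 13 mm farther back than shut.
Start: joints at [-1.328, 0.264, 1.604, -0, 1.274, -0.037], TCP at [0.186, -0.649, 0.248] pointing down, gripper open.
Joint ranges: [-2.63, 2.63], [-0.94, 2.18], [0.31, 2.57], [-1.31, 4.45], [0, 2.66], [-2.55, 2.55]. Speed limits (rad/s): [2.57, 2.57, 3.14, 3.14, 3.14, 3.14].

### API

Orientations are given as a rotation vector (axis times angle).
In Python, from workcell import bot, eyes, nets gives the robot as it stands. The module is installed in compiled form; this text tells all that it offers.
- The arm moves only by the tool jog_arm, never from a script. Its arguments are lists of equal length, an entry for each row: "turn": the turn, a rotation vector about the tool's x, y, z in rad, a list of three; "slide": the shift along the tool's x, y, z in mm, a list of three; "grip": the opening in per cent of the stroke, from 0 (shut) to 100 (fully open). A call has 1 to 5 rows; each row shifts and turns the commanded pose from where the row before left it, along the tool's axes as they then stand; what a row does not reach is not made up. A row lasts 1/10 s, in which the tool goes at most 50 mm and 8.59 degrees, less where a joint would pass 70% of its speed; a pose out of reach is approached as far as the arm can. A call with a gripper value outside its range is refused whole. The fingers move at their own pace and stop on an object; "newtons" is the grip in N (left out, the last holds). Time passes only in rows, so rows that do not move let the fingers close. It gives the time, the measured TCP pose, the force and the opening at its end, in the units of the state.
- bot.read_state(): the state, without advancing time (a new reading comes with each control period).
- eyes.read_camera(name): name is "side" or "top"; returns a dict with "img" (400x640x3 uint8, red, green, blue), "depth" (400x640 float32, m along the optical axis (not along the pixel's ray), 0 where there is no reading), "intrinsics" (3x3 intrinsics, pixels), "distortion" ([k1, k2, p1, p2, k3] as OpenCV has them; the pictures are not rectified), "position" and "rotation" of the camera in the world. Camera axes: x right, y down, z forward; pixel columns grow to the right and rows downward; lengths in m; the calibration is good to about 2 mm. A picture is of the moment at which its call begins.
- bot.finish_job(): hands the job in, once; it reports no verdict.
Trained networks look in a picture, given as the dict that the camera call returned (one of the last four; its "shot" number tells which), for a name from the list of things; names that differ only in an ending like _2 or _b are one class to them, and where a whole thing is asked for, a point or a joint stands for the part that bears it (a point fixed in the world has none). Each returns a list of dicts, best first, with "conf" (0 to 1); they miss things now and then, are a little off and sometimes report something else, mostly with a low value. They report only what shows in the picture. A call takes as long as a camera call. They do not tell look-alikes from the thing itself.
- nets.search_frame(thing, picture): "xyz" ([x, y, z] in m, in the coordinates of the camera as it stood for that picture, good to about 4 mm: the middle of the surface that is visible of it).
The state is a dict: "time": time; "q": joint angles; "joint_vel": joint speeds; "joint_torque": joint torques, N m; "tool_pos": TCP position; "tcp_rot": TCP orientation; "wrist_force": force on the tool from outside, world axes, zero at the start; "torque": the same for the moment, N m; "width": opening from 0.0 (shut) to 1.0 (fully open).
Only numpy, scipy, OpenCV 4.12 (cv2) and the standard library are available. Lean on these libraries where they do the work, as an engineer would, in place of code of your own. Each camera call takes 0.05 s, during which the arm holds its last target.

## Working session

There is one attempt and no reset: what is moved stays moved. The work goes in short steps, Python scripts to look and compute and a tool call to move; the robot and the scene stay as the last step left them, time stands still between calls to the robot, and variables do not carry over. Pictures are saved under pics/ and viewed, and the job is handed in when it is done.

Besides the shell and the picture viewer there is one more tool, called after "Call:" as name(argument=value, ...), one argument or row to a line, values as JSON. jog_arm: Moves the arm, as the interface text tells. Its arguments: {"type":"object","properties":{"turn":{"type":"array"},"slide":{"type":"array"},"grip":{"type":"array"},"newtons":{"type":"number"}},"required":["turn","slide","grip"]}

```bash
mkdir -p pics; ls
cat > h.py <<'E'
import numpy as np,cv2
from scipy.spatial.transform import Rotation as R
from workcell import bot,eyes,nets
def w(p,xyz): return np.array(p["position"])+rot(p)@np.array(xyz)
def rot(p):
    r=np.array(p["rotation"],float)
    return r if r.shape==(3,3) else (R.from_rotvec(r).as_matrix() if r.size==3 else R.from_quat(r).as_matrix())
def px(p,u,v,d=None):
    K=np.array(p["intrinsics"]);D=np.array(p["distortion"],float)
    n=cv2.undistortPoints(np.array([[[u,v]]],float),K,D)[0,0]
    if d is None: d=p["depth"][int(round(v)),int(round(u))]
    return w(p,[n[0]*d,n[1]*d,d])
def proj(p,X):
    c=rot(p).T@(np.array(X)-np.array(p["position"]))
    rv=np.zeros(3)
    return cv2.projectPoints(c.reshape(1,1,3),rv,rv,np.array(p["intrinsics"]),np.array(p["distortion"],float))[0].ravel()
def cloud(p):
    K=np.array(p["intrinsics"]);D=np.array(p["distortion"],float)
    v,u=np.mgrid[0:400,0:640]
    n=cv2.undistortPoints(np.stack([u,v],-1).reshape(-1,1,2).astype(float),K,D).reshape(400,640,2)
    d=p["depth"]
    c=np.dstack([n[...,0]*d,n[...,1]*d,d])
    W=c@rot(p).T+np.array(p["position"]); W[d==0]=np.nan
    return W
def save(p,name,crop=None,s=1):
    im=p["img"][...,::-1]
    if crop: x0,y0,x1,y1=crop; im=im[y0:y1,x0:x1]
    cv2.imwrite("pics/"+name,cv2.resize(im,None,fx=s,fy=s,interpolation=cv2.INTER_CUBIC))
E
python3 - <<'E'
from h import *
print(bot.read_state())
for n in ["side","top"]:
    p=eyes.read_camera(n); save(p,n+"0.png"); print(n,p["shot"],p["position"],p["rotation"],p["intrinsics"])
    np.save(n+"0.npy",cloud(p)); np.save(n+"0img.npy",p["img"])
    for t in ["ubolt_grip","cradle","plate_mark","seat","home","rest_tube","wide_a_grip","cup_mid","reel_mid","spanner_grip","driver_grip"]:
        try:
            for r in nets.search_frame(t,p)[:4]:
                X=w(p,r["xyz"]);print(t,round(r["conf"],2),X.round(3),proj(p,X).round(0))
        except Exception as e: print(t,e)
print(bot.read_state()["time"])
E
```

```text
pics
{'time': 0.0, 'q': array([-1.32793848e+00,  2.64771824e-01,  1.60538632e+00, -2.50334171e-05,
        1.27374747e+00, -3.68830710e-02]), 'joint_vel': array([ 0.00071618, -0.00107901,  0.00176907, -0.00043816,  0.00214874,
       -0.00056925]), 'joint_torque': array([-7.82876632e-04, -5.15115416e+01, -3.67317009e+01,  9.61583964e-06,
        1.31634559e-02,  8.06841911e-06]), 'tool_pos': array([ 0.18620148, -0.64806562,  0.24694279]), 'tcp_rot': array([-0.2919508 ,  2.07406996, -2.06926179]), 'wrist_force': array([ 0.12702525, -0.2055077 , -0.38739438]), 'torque': array([-0.02120053,  0.01632173, -0.01628738]), 'width': 1.0061128881833186}
side 1 [ 0.29860091 -1.10970658  1.04592963] [-2.25411486  0.2859043  -0.1489348 ] [[488.83291436   0.         317.14521998]
 [  0.         488.83291436 202.20205332]
 [  0.           0.           1.        ]]
ubolt_grip 0.63 [ 0.8   -0.203  0.079] [402. 237.]
ubolt_grip 0.56 [ 0.6   -0.346  0.08 ] [351. 288.]
ubolt_grip 0.54 [ 0.588 -0.23   0.095] [334. 253.]
ubolt_grip 0.5 [0.576 0.137 0.07 ] [299. 180.]
cradle 0.63 [0.577 0.142 0.074] [299. 
[... 571 characters left out ...]
3.7925682    0.         317.96074318]
 [  0.         483.7925682  211.72296084]
 [  0.           0.           1.        ]]
ubolt_grip 0.42 [ 0.609 -0.331  0.114] [411. 207.]
cradle 0.89 [0.589 0.167 0.066] [273. 211.]
plate_mark 0.84 [0.588 0.168 0.076] [272. 211.]
seat 0.78 [0.583 0.167 0.075] [272. 212.]
home 0.57 [0.585 0.167 0.071] [272. 212.]
wide_a_grip 0.41 [ 0.654 -0.209  0.12 ] [378. 193.]
cup_mid 0.91 [ 0.398 -0.492  0.034] [452. 269.]
cup_mid 0.3 [ 0.584 -0.196  0.01 ] [371. 217.]
reel_mid 0.59 [0.448 0.469 0.047] [190. 248.]
spanner_grip 0.79 [ 0.452 -0.024  0.005] [324. 251.]
driver_grip 0.69 [0.679 0.008 0.026] [317. 190.]
driver_grip 0.55 [ 0.585 -0.205  0.121] [376. 212.]
1.2
```

Run:
```python
import cv2,numpy as np
for n,c,s in [("side",(220,120,460,340),3),("top",(220,130,460,290),3)]:
    im=np.load(n+"0img.npy")[...,::-1]; x0,y0,x1,y1=c
    cv2.imwrite("pics/%scrop0.png"%n,cv2.resize(im[y0:y1,x0:x1],None,fx=s if n=="top" else 2.7,fy=s if n=="top" else 2.7,interpolation=cv2.INTER_CUBIC))
```

```text
(no output)
```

View pics/side0.png

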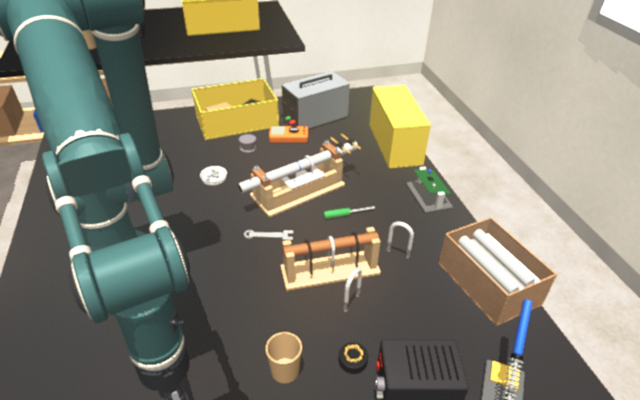

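View pics/sidecrop0.png

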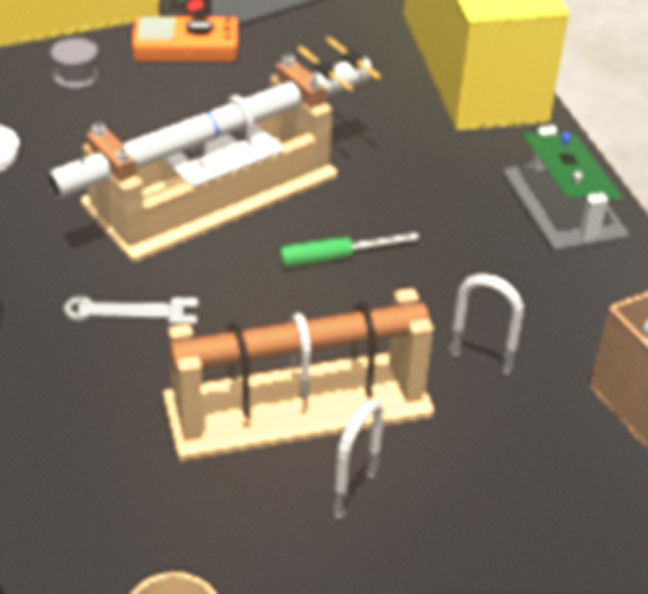

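View pics/topcrop0.png

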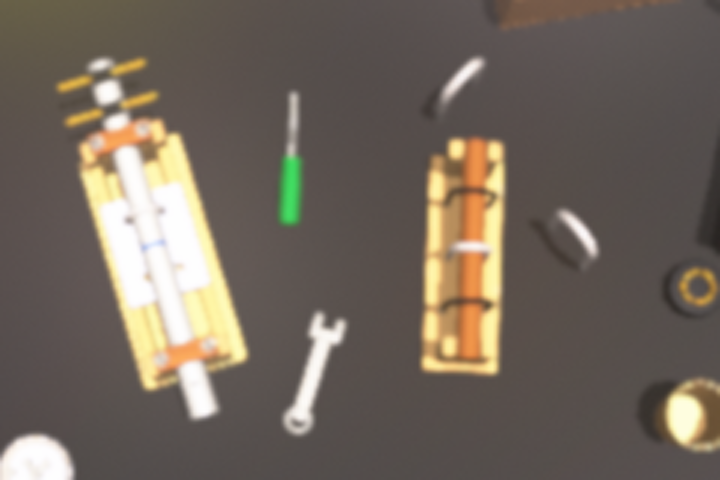

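Run:
```python
import numpy as np,cv2
T=np.load("top0.npy");S=np.load("side0.npy");ti=np.load("top0img.npy");si=np.load("side0img.npy")
def fit(C,lo,hi,zlo,zhi,name):
    m=(C[...,0]>lo[0])&(C[...,0]<hi[0])&(C[...,1]>lo[1])&(C[...,1]<hi[1])&(C[...,2]>zlo)&(C[...,2]<zhi)
    P=C[m]; c=P.mean(0); u,s,v=np.linalg.svd(P-c,full_matrices=False)
    t=(P-c)@v[0]; print(name,len(P),c.round(4),v[0].round(3),t.min().round(3),t.max().round(3),"zmax",np.percentile(P[:,2],[50,90,99]).round(4), "res",(s/np.sqrt(len(P))).round(4))
for n,C in (("top",T),("side",S)):
    fit(C,(.3,.0),(.9,.3),.085,.15,n+" boom")
    fit(C,(.4,-.3),(.75,-.12),.085,.15,n+" pole")
    fit(C,(.4,.0),(.75,.3),-.01,.01,n+" table")
# cradle base
    m=(C[...,0]>.35)&(C[...,0]<.85)&(C[...,1]>.0)&(C[...,1]<.35)&(C[...,2]>.004)
    print(np.histogram(C[m][:,2],bins=np.arange(0,.16,.01)))
```

```text
top boom 1470 [0.597  0.173  0.1189] [-0.946 -0.323 -0.009] -0.218 0.229 zmax [0.119  0.1317 0.1416] res [0.133  0.0191 0.0102]
top pole 818 [ 0.585  -0.2059  0.1172] [-1.     0.023  0.004] -0.133 0.13 zmax [0.118  0.1255 0.1328] res [0.0828 0.0137 0.0075]
top table 4146 [0.5603 0.1399 0.0016] [-0.808  0.59   0.001] -0.233 0.221 zmax [0.0017 0.0073 0.0097] res [0.1091 0.0953 0.0042]
(array([2426,  943,  170,   39,   17,   56,  418,  428,   39,   53,  170,
        564,  456,  193,   21]), array([0.  , 0.01, 0.02, 0.03, 0.04, 0.05, 0.06, 0.07, 0.08, 0.09, 0.1 ,
       0.11, 0.12, 0.13, 0.14, 0.15]))
side boom 1715 [0.5849 0.1573 0.1142] [-0.943 -0.333 -0.012] -0.233 0.214 zmax [0.1153 0.1296 0.1393] res [0.1328 0.0199 0.011 ]
side pole 1400 [ 0.5834 -0.2191  0.1139] [-1.     0.025  0.   ] -0.132 0.128 zmax [0.1168 0.1227 0.1297] res [0.0829 0.0145 0.0075]
side table 2512 [0.5654 0.0747 0.0018] [ 0.999 -0.038  0.   ] -0.173 0.187 zmax [0.0017 0.0053 0.0093] res [0.1103 0.0559 0.0026]
(array([974, 602, 356, 265, 253, 245, 383, 415, 103, 199, 350, 568, 394,
       142,  15]), array([0.  , 0.01, 0.02, 0.03, 0.04, 0.05, 0.06, 0.07, 0.08, 0.09, 0.1 ,
       0.11, 0.12, 0.13, 0.14, 0.15]))
```

Run:
```python
import cv2,numpy as np
for n,c,s in [("side",(230,140,370,220),5.7),("side",(270,225,420,320),5.3),("top",(240,140,310,280),4.2),("top",(355,170,425,260),6.5)]:
    im=np.load(n+"0img.npy")[...,::-1]; x0,y0,x1,y1=c
    cv2.imwrite("pics/%sz%d.png"%(n,x0),cv2.resize(im[y0:y1,x0:x1],None,fx=s,fy=s,interpolation=cv2.INTER_CUBIC))
```

```text
(no output)
```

View pics/sidez230.png

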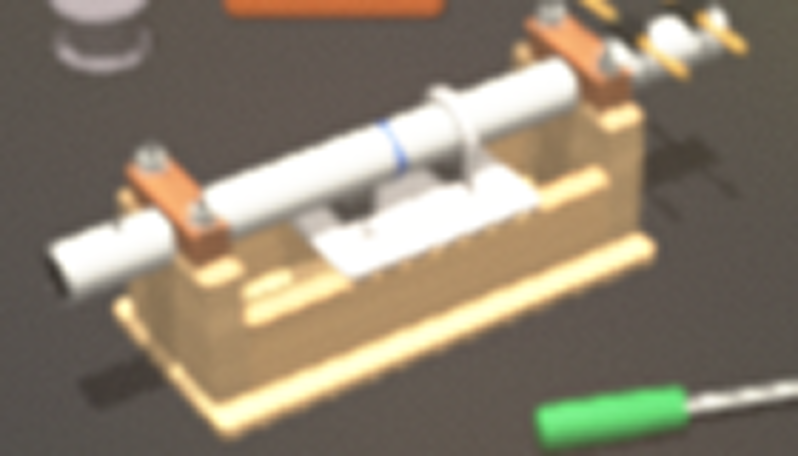

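View pics/sidez270.png

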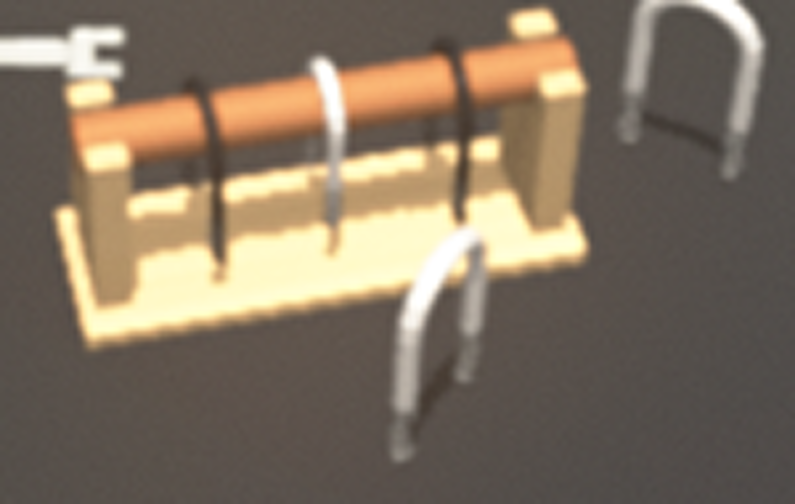

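View pics/topz240.png

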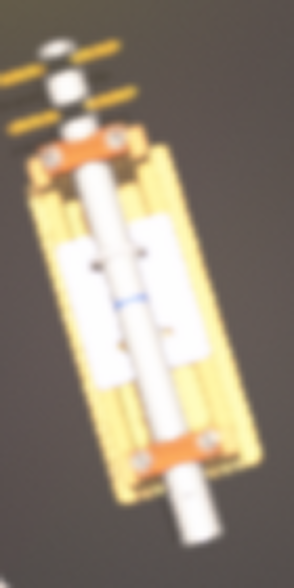

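View pics/topz355.png

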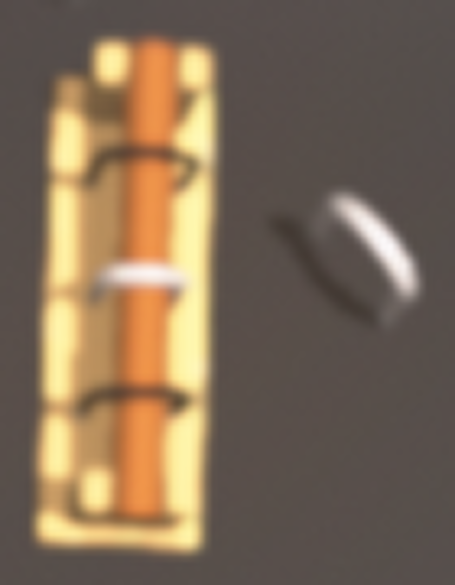

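```bash
cat > m1.py <<'E'
from h import *
def plane(p,u,v,z):
    a=px(p,u,v,1.0); o=np.array(p["position"]); d=a-o
    return o+d*(z-o[2])/d[2]
if __name__=="__main__":
    ps={}
    for n in ["top","side"]:
        p=eyes.read_camera(n); ps[n]=p
        import pickle; pickle.dump(p,open(n+"_p.pkl","wb"))
    t=ps["top"];s=ps["side"]
    hs=lambda p:cv2.cvtColor(p["img"],cv2.COLOR_RGB2HSV)
    for n,p,box in (("top",t,(362,195,392,225)),("side",s,(322,236,342,275))):
        x0,y0,x1,y1=box; h=hs(p)[y0:y1,x0:x1]
        m=(h[...,1]<50)&(h[...,2]>150)
        v,u=np.nonzero(m); print(n,len(u),u.min()+x0,u.max()+x0,v.min()+y0,v.max()+y0)
        P=cloud(p)[y0:y1,x0:x1][m]; print(np.nanmedian(P,0),np.nanmin(P,0),np.nanmax(P,0))
        print("mid at z=.126",plane(p,u.mean()+x0,v.mean()+y0,.126))
        print('\n'.join(''.join('#' if q else '.' for q in r) for r in m))
    # tape
    for n,p,box in (("top",t,(255,195,290,230)),("side",s,(280,150,320,185))):
        x0,y0,x1,y1=box; h=hs(p)[y0:y1,x0:x1]
        m=(h[...,0]>95)&(h[...,0]<130)&(h[...,1]>60)&(h[...,2]>100)
        v,u=np.nonzero(m); print("tape",n,len(u),u.mean()+x0,v.mean()+y0,plane(p,u.mean()+x0,v.mean()+y0,.112))
    print(R.from_rotvec(bot.read_state()["tcp_rot"]).as_matrix().round(3))
E
python3 m1.py
```

```text
top 26 371 382 211 213
[ 0.58525578 -0.20831205  0.1238488 ] [ 0.58237736 -0.22584457  0.10917917] [ 0.58907156 -0.18713351  0.13581216]
mid at z=.126 [ 0.585158   -0.20719444  0.126     ]
..............................
..............................
..............................
..............................
..............................
..............................
..............................
..............................
..............................
..............................
..............................
..............................
..............................
..............................
..............................
..............................
..........##########..........
.........############.........
.................####.........
..............................
..............................
..............................
..............................
..............................
..............................
..............................
..............................
..............................
..............................
............
[... 681 characters left out ...]
##........
..........##........
..........##........
..........##........
....................
....................
....................
....................
....................
....................
....................
....................
....................
....................
....................
....................
....................
tape top 0 nan nan [nan nan nan]
tape side 2 300.0 167.5 [0.58359039 0.14958861 0.112     ]
[[-0.961 -0.     0.276]
 [-0.276  0.    -0.961]
 [ 0.    -1.    -0.   ]]m1.py:23: RuntimeWarning: Mean of empty slice.
  v,u=np.nonzero(m); print("tape",n,len(u),u.mean()+x0,v.mean()+y0,plane(p,u.mean()+x0,v.mean()+y0,.112))
  ret = ret.dtype.type(ret / rcount)
```

```bash
cat > m2.py <<'E'
from m1 import *
import pickle
t=pickle.load(open("top_p.pkl","rb"));s=pickle.load(open("side_p.pkl","rb"))
# boom: sample scanlines. rectify onto plane z=.102 grid 
def rect(p,z,x0,x1,y0,y1,res=.0005):
    xs=np.arange(x0,x1,res);ys=np.arange(y0,y1,res)
    X,Y=np.meshgrid(xs,ys,indexing="ij")
    P=np.stack([X,Y,np.full_like(X,z)],-1).reshape(-1,3)
    c=(P-np.array(p["position"]))@rot(p)
    uv=cv2.projectPoints(c.reshape(-1,1,3),np.zeros(3),np.zeros(3),np.array(p["intrinsics"]),np.array(p["distortion"],float))[0].reshape(X.shape+(2,)).astype(np.float32)
    return cv2.remap(p["img"],uv[...,0],uv[...,1],cv2.INTER_CUBIC)
def out(p,z,name,b=(.45,.72,.06,.27),res=.0005):
    im=rect(p,z,*b,res)[::-1,::-1,::-1] # up = +x, left=+y
    im=np.ascontiguousarray(im)
    sc=1.4
    im=cv2.resize(im,None,fx=sc,fy=sc)
    for k in np.arange(np.ceil(b[0]*50)/50,b[1],.02):
        v=int((b[1]-k)/res*sc); cv2.putText(im,"%.2f"%k,(0,v),0,.35,(0,255,0),1); cv2.line(im,(0,v),(8,v),(0,255,0),1)
    for k in np.arange(np.ceil(b[2]*50)/50,b[3],.02):
        v=int((b[3]-k)/res*sc); cv2.putText(im,"%.2f"%k,(v,12),0,.35,(0,255,0),1); cv2.line(im,(v,0),(v,6),(0,255,0),1)
    cv2.imwrite("pics/"+name,im)
if __name__=="__main__":
    out(t,.070,"rt70.png"); out(s,.070,"rs70.png"); out(t,.102,"rt102.png")
E
python3 m2.py
```

```text
(no output)
```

View pics/rt70.png

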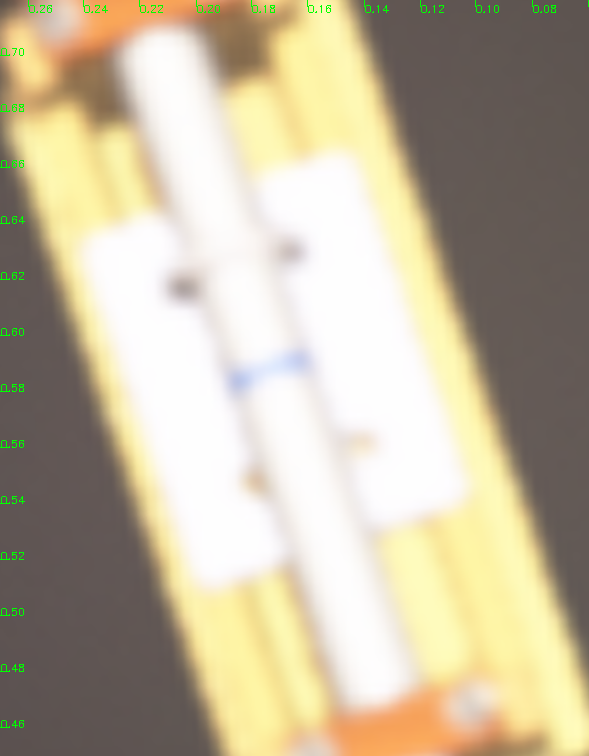

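View pics/rs70.png

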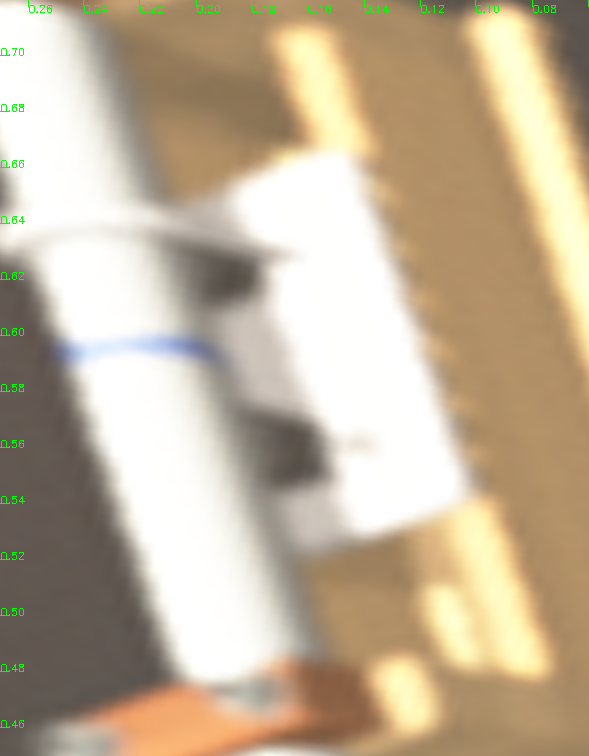

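Call:
jog_arm(
  turn=[
    [0,0.1,0],
    [0,0.1,0],
    [0,0.1,0],
    [0,0,0],
    [0,0,0],
  ],
  slide=[
    [0,0,0],
    [0,0,0],
    [-46,0,-16],
    [-46,0,-16],
    [-46,0,-16],
  ],
  grip=[100,100,100,100,100],
)

```text
time: 1.8
tool_pos: [0.3245, -0.5987, 0.2485]
tcp_rot: [-0.024, -2.21, 2.211]
wrist_force: [0.1, -0.8, -0.5]
width: 1.0
```

Call:
jog_arm(
  turn=[
    [0,0,0],
    [0,0,0],
    [0,0,0],
    [0,0,0],
    [0,0,0],
  ],
  slide=[
    [-25,0,-39.7],
    [-25,0,-39.7],
    [-25,0,-39.7],
    [-25,0,-39.7],
    [-25,0,-39.7],
  ],
  grip=[100,100,100,100,100],
)

```text
time: 2.3
tool_pos: [0.4534, -0.4014, 0.2485]
tcp_rot: [-0.023, -2.211, 2.212]
wrist_force: [1.4, -0.2, 0.8]
width: 1.003
```

Call:
jog_arm(
  turn=[
    [0,0,0],
    [0,0,0],
    [0,0,0],
    [0,0,0],
    [0,0,0],
  ],
  slide=[
    [-25,0,-39.7],
    [-25,0,-39.7],
    [-25,0,-39.7],
    [-25,0,-39.7],
    [-25,0,-39.7],
  ],
  grip=[100,100,100,100,100],
)

```text
time: 2.8
tool_pos: [0.5824, -0.2054, 0.2486]
tcp_rot: [-0.023, -2.211, 2.212]
wrist_force: [1.1, -1.2, 0.1]
width: 0.999
```

Run:
```python
from m2 import *
# rotated rectification along boom for top/side at z
a=np.deg2rad(18.95)
def prof(p,z,name):
    im=rect(p,z,.45,.72,.06,.30).astype(np.uint8)
    hsv=cv2.cvtColor(im,cv2.COLOR_RGB2HSV)
    # boom white: per x row find contiguous white run near expected
    pts=[]
    xs=np.arange(.45,.72,.0005);ys=np.arange(.06,.30,.0005)
    for i in range(0,len(xs),4):
        g=im[i].astype(float).min(1)   # whiteness
        yc=.168+ (xs[i]-.585)*.343
        sel=(abs(ys-yc)<.04)
        w_=g[sel]; y=ys[sel]
        pts.append((xs[i],[ (round(float(y[k]),4)) for k in np.nonzero(np.diff((w_>150).astype(int)))[0]]))
    return pts
for n,p in (("top",t),("side",s)):
    print(n)
    for x,l in prof(p,.102,n):
        if x<.53 or x>.66: print(round(x,3),l)
```

```text
top
0.45 [0.1475]
0.452 [0.1485]
0.454 [0.151, 0.1585]
0.456 [0.099, 0.102, 0.153, 0.157]
0.458 [0.096, 0.106, 0.1545, 0.157]
0.46 [0.0925, 0.1075, 0.153, 0.1595]
0.462 [0.09, 0.1085, 0.133, 0.1435, 0.152, 0.161]
0.464 [0.109, 0.1265, 0.146, 0.1515, 0.162]
0.466 [0.1085, 0.1225, 0.148, 0.1505, 0.1635]
0.468 [0.108, 0.12, 0.1645]
0.47 [0.107, 0.1165, 0.165]
0.472 [0.106, 0.114, 0.166]
0.474 [0.166]
0.476 [0.0925, 0.0965, 0.1525, 0.1545, 0.1665]
0.478 [0.0995, 0.153, 0.1555, 0.1675]
0.48 [0.093, 0.0985, 0.1535, 0.156, 0.1685]
0.482 [0.094, 0.0975, 0.169]
0.484 [0.169]
0.486 [0.1695]
0.488 [0.17]
0.49 [0.171]
0.492 [0.1715]
0.494 [0.1725]
0.496 [0.173]
0.498 [0.1735]
0.5 [0.1745]
0.502 [0.1615, 0.1625, 0.175, 0.179]
0.504 []
0.506 []
0.508 []
0.51 []
0.512 []
0.514 []
0.516 []
0.518 []
0.52 []
0.522 []
0.524 []
0.526 []
0.528 []
0.66 [0.2285]
0.662 [0.1585, 0.1595, 0.2275]
0.664 [0.158, 0.161, 0.2245]
0.666 [0.1585, 0.1625, 0.218]
0.668 [0.159, 0.1635, 0.2175]
0.67 [0.1595, 0.164, 0.2175]
0.672 [0.16, 0.1645, 0.218]
0.674 [0.161, 0.165, 0.219]
0.676 [0.162, 0.1665, 0.2195]
0.678 [0.1625
[... 1353 characters left out ...]
133, 0.1815]
0.524 [0.1265, 0.134, 0.183]
0.526 [0.1275, 0.1345, 0.1835]
0.528 [0.128, 0.135, 0.184]
0.66 [0.1815, 0.23]
0.662 [0.182, 0.23]
0.664 [0.1825, 0.231]
0.666 [0.1835, 0.232]
0.668 [0.1845, 0.233]
0.67 [0.185, 0.2335]
0.672 [0.1855, 0.234]
0.674 [0.186, 0.2345]
0.676 [0.1865, 0.235]
0.678 [0.1875, 0.236]
0.68 [0.1885, 0.2375]
0.682 [0.189, 0.2385]
0.684 [0.1895, 0.2395]
0.686 [0.19, 0.24]
0.688 [0.191, 0.2405]
0.69 [0.192, 0.2405]
0.692 [0.1925, 0.241]
0.694 [0.193, 0.241]
0.696 [0.194, 0.242]
0.698 [0.1955, 0.2425]
0.7 [0.1975, 0.243]
0.702 [0.201, 0.2425]
0.704 [0.2055, 0.2395]
0.706 [0.212, 0.2335]
0.708 []
0.71 [0.1735]
0.712 [0.176]
0.714 [0.1775]
0.716 [0.1785]
0.718 [0.1795]
```

View pics/rt102.png

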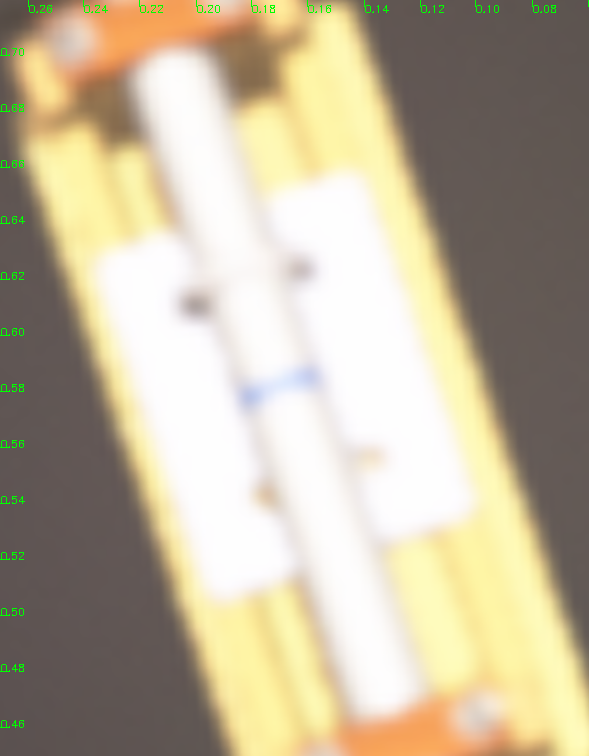

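Run:
```python
from m2 import *
from scipy.optimize import least_squares
e=np.array([.9455,.3256]);n=np.array([-.3256,.9455])
for nm,p in (("top",t),("side",s)):
    C=cloud(p).reshape(-1,3); C=C[~np.isnan(C[:,0])]
    S=C[:,:2]@e;N=C[:,:2]@n
    m=(S>.50)&(S<.70)&(abs(N+.03)<.05)&(C[:,2]>.09)&(C[:,2]<.135)&~((S>.63)&(S<.67))
    s_,n_,z_=S[m],N[m],C[m,2]
    f=lambda q: np.hypot(n_-(q[0]+q[1]*(s_-.6)),z_-q[2])-.016
    r=least_squares(f,[-.03,0,.102],loss="soft_l1",f_scale=.002)
    print(nm,m.sum(),r.x.round(4),np.std(f(r.x)).round(4))
    # plate z
    m=(S>.56)&(S<.66)&(N<-.055)&(N>-.077)&(C[:,2]>.05)&(C[:,2]<.09)
    print(" plate z",np.median(C[m,2]).round(4),m.sum())
    m=(S>.75)&(S<.9)&(abs(N+.03)<.3)&(abs(C[:,2])<.02)
    print(" table z",np.median(C[m,2]).round(4))
    m=(C[:,0]>.5)&(C[:,0]<.67)&(abs(C[:,1]+.207)<.03)&(C[:,2]>.09)&(C[:,2]<.135)
    x_,y_,z_=C[m].T
    f=lambda q: np.hypot(y_-(q[0]+q[1]*(x_-.585)),z_-q[2])-.015
    r=least_squares(f,[-.207,0,.105],loss="soft_l1",f_scale=.002); print(" pole",r.x.round(4),np.std(f(r.x)).round(4))
```

```text
top 373 [-0.0299 -0.0109  0.1034] 0.0034
 plate z 0.0716 163
 table z 0.0018
 pole [-0.2066 -0.0172  0.1079] 0.0051
side 445 [-0.031   0.0027  0.1038] 0.0027
 plate z 0.0718 132
 table z 0.0019
 pole [-0.2101 -0.0236  0.1075] 0.0042
```

Run:
```python
from m2 import *
p=eyes.read_camera("side"); save(p,"side1.png",(270,120,450,300),3.3)
q=eyes.read_camera("top"); save(q,"top1.png",(310,140,450,280),4.2)
print(bot.read_state()["tool_pos"], R.from_rotvec(bot.read_state()["tcp_rot"]).as_matrix().round(3))
```

```text
[ 0.5842657  -0.20216349  0.24846511] [[-1.     0.002 -0.015]
 [ 0.015  0.002 -1.   ]
 [-0.002 -1.    -0.002]]
```

View pics/side1.png

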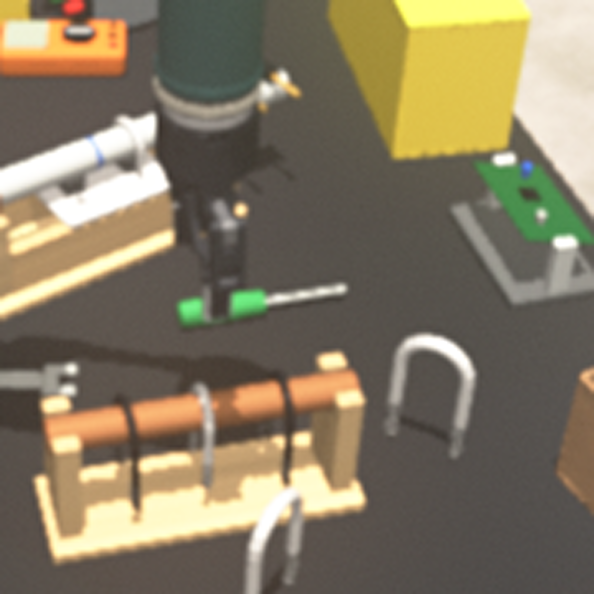

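View pics/top1.png

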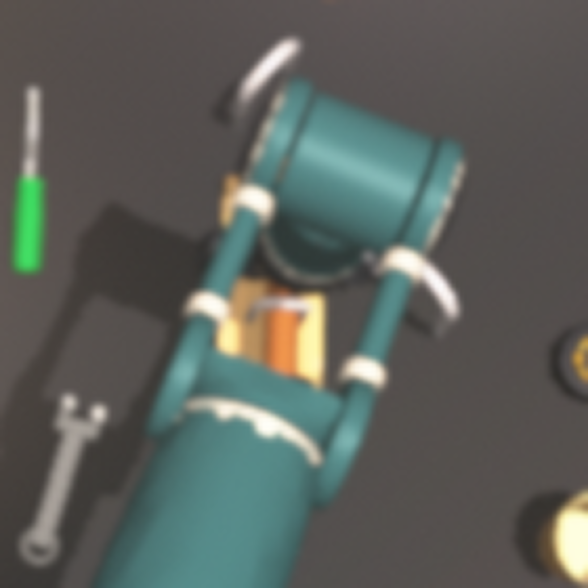

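Call:
jog_arm(
  turn=[
    [0,0,0],
    [0,0,0],
    [0,0,0],
    [0,0,0],
    [0,0,0],
  ],
  slide=[
    [-1,20,5],
    [0,40,0],
    [0,40,0],
    [0,30,0],
    [0,21,0],
  ],
  grip=[100,100,100,100,100],
)

```text
time: 3.4
tool_pos: [0.5805, -0.2122, 0.0943]
tcp_rot: [-0.019, -2.211, 2.208]
wrist_force: [0.9, 0.0, -0.5]
width: 0.998
```

Call:
jog_arm(
  turn=[
    [0,0,0],
    [0,0,0],
  ],
  slide=[
    [0,0,0],
    [0,0,0],
  ],
  grip=[100,100],
)

```text
time: 3.6
tool_pos: [0.5822, -0.2127, 0.0974]
tcp_rot: [-0.022, -2.211, 2.211]
wrist_force: [0.1, -0.7, 0.2]
width: 1.002
```

Run:
```python
from m2 import *
p=eyes.read_camera("side"); save(p,"side2.png",(270,180,390,300),5)
print(bot.read_state()["tool_pos"],bot.read_state()["wrist_force"])
```

```text
[ 0.58322354 -0.21296227  0.09864463] [0.88597738 0.45258407 1.51254651]
```

View pics/side2.png

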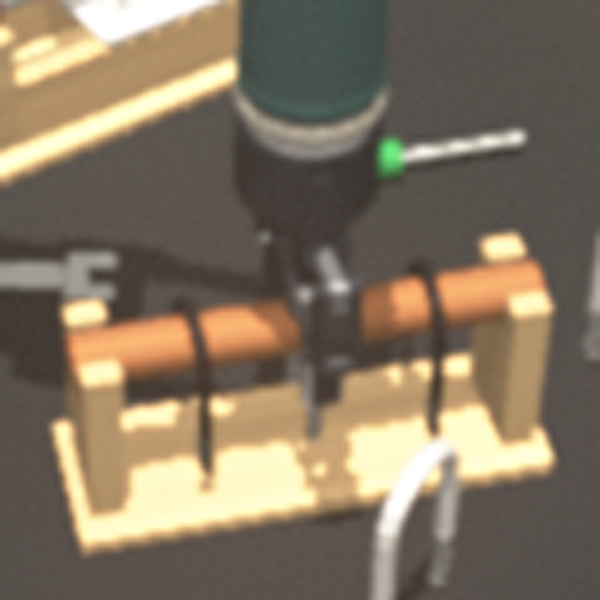

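Call:
jog_arm(
  turn=[
    [0,0,0],
    [0,0,0],
    [0,0,0],
    [0,0,0],
    [0,0,0],
  ],
  slide=[
    [-2,1,-5],
    [0,0,0],
    [0,0,0],
    [0,0,0],
    [0,0,0],
  ],
  grip=[100,30,30,30,30],
  newtons=60,
)

```text
time: 4.15
tool_pos: [0.5857, -0.208, 0.0976]
tcp_rot: [-0.025, -2.211, 2.215]
wrist_force: [0.8, -1.9, 4.6]
width: 0.587
```

Call:
jog_arm(
  turn=[
    [0,0,0],
    [0,0,0],
    [0,0,0],
  ],
  slide=[
    [0,0,0],
    [0,0,0],
    [0,0,0],
  ],
  grip=[30,30,30],
)

```text
time: 4.45
tool_pos: [0.5857, -0.208, 0.0976]
tcp_rot: [-0.025, -2.211, 2.214]
wrist_force: [-0.1, -1.8, 5.9]
width: 0.585
```

Call:
jog_arm(
  turn=[
    [0,0,0],
    [0,0,0],
    [0,0,0],
    [0,0,0],
    [0,0,0],
  ],
  slide=[
    [0,-10,0],
    [0,-25,0],
    [0,-35,0],
    [0,-40,0],
    [0,-40,0],
  ],
  grip=[30,30,30,30,30],
)

```text
time: 4.95
tool_pos: [0.5829, -0.2065, 0.2458]
tcp_rot: [-0.018, -2.212, 2.206]
wrist_force: [0.6, -0.3, -0.4]
width: 0.587
```

Run:
```python
from m2 import *
p=eyes.read_camera("side"); save(p,"side3.png",(270,120,430,280),3.7)
s_=bot.read_state()
print(s_["time"],s_["tool_pos"],s_["wrist_force"],s_["width"],R.from_rotvec(s_["tcp_rot"]).as_matrix().round(3))
```

```text
5.0 [ 0.58698143 -0.20791371  0.25530032] [ 2.87685513 -1.18001331  4.4529993 ] 0.5833606434136437 [[-1.     0.008 -0.021]
 [ 0.021 -0.002 -1.   ]
 [-0.008 -1.     0.002]]
```

View pics/side3.png

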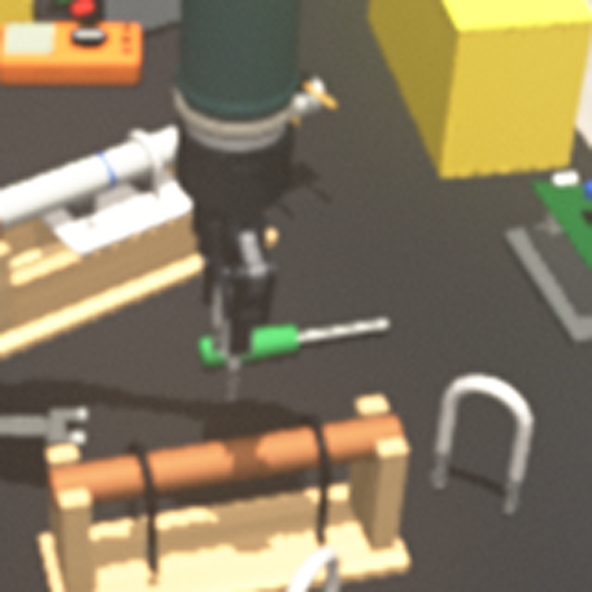

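Call:
jog_arm(
  turn=[
    [0,-0.12,0],
    [0,-0.12,0],
    [0,-0.11,0],
    [0,0,0],
    [0,0,0],
  ],
  slide=[
    [0,0,0],
    [0,0,0],
    [0,0,0],
    [-11,0,-40],
    [-11,0,-40],
  ],
  grip=[30,30,30,30,30],
)

```text
time: 5.5
tool_pos: [0.5785, -0.1237, 0.2454]
tcp_rot: [-0.34, 2.047, -2.043]
wrist_force: [0.5, 0.3, -1.4]
width: 0.585
```

Call:
jog_arm(
  turn=[
    [0,0,0],
    [0,0,0],
    [0,0,0],
    [0,0,0],
    [0,0,0],
  ],
  slide=[
    [-11,0,-45],
    [-11,0,-45],
    [-11,0,-45],
    [-11,0,-45],
    [-11,0,-40],
  ],
  grip=[30,30,30,30,30],
)

```text
time: 6.0
tool_pos: [0.5586, 0.104, 0.2457]
tcp_rot: [-0.343, 2.045, -2.042]
wrist_force: [0.2, -0.1, -0.2]
width: 0.587
```

Call:
jog_arm(
  turn=[
    [0,0,0],
    [0,0,0],
  ],
  slide=[
    [-12,0,-30],
    [0,0,0],
  ],
  grip=[30,30],
)

```text
time: 6.2
tool_pos: [0.5606, 0.138, 0.2456]
tcp_rot: [-0.346, 2.043, -2.039]
wrist_force: [-0.0, -0.3, -0.6]
width: 0.584
```

```bash
cat > st.py <<'E'
from m2 import *
def st():
    s_=bot.read_state(); T=R.from_rotvec(s_["tcp_rot"]).as_matrix()
    e=np.array([.9455,.3256]);n=np.array([-.3256,.9455])
    x=s_["tool_pos"]
    print(s_["time"],x.round(4),"s %.4f n %.4f"%(x[:2]@e,x[:2]@n),"F",s_["wrist_force"].round(1),"w",round(s_["width"],3))
    print("zt ang",np.degrees(np.arctan2(T[1,2],T[0,2])).round(2),"y_tool",T[:,1].round(4),"z_tool",T[:,2].round(4))
E
python3 - <<'E'
from st import *
p=eyes.read_camera("side"); save(p,"side4.png",(220,90,380,230),5)
p=eyes.read_camera("top"); save(p,"top4.png",(220,140,340,280),4)
st()
E
```

```text
6.3 [0.5609 0.1347 0.2456] s 0.5742 n -0.0553 F [ 0.1 -0.7 -1. ] w 0.588
zt ang -70.98 y_tool [-2.1e-03 -4.0e-04 -1.0e+00] z_tool [ 3.259e-01 -9.454e-01 -3.000e-04]
```

View pics/side4.png

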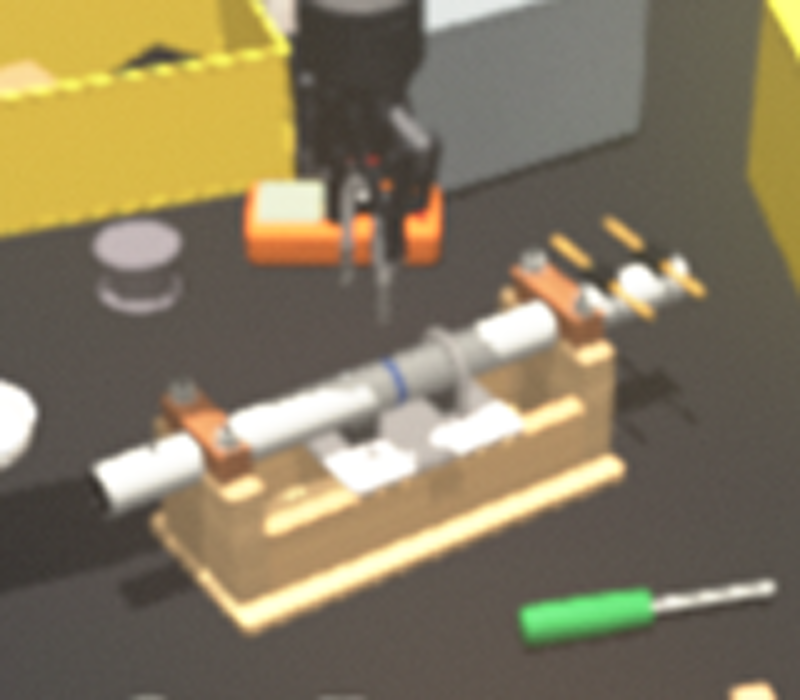

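View pics/top4.png

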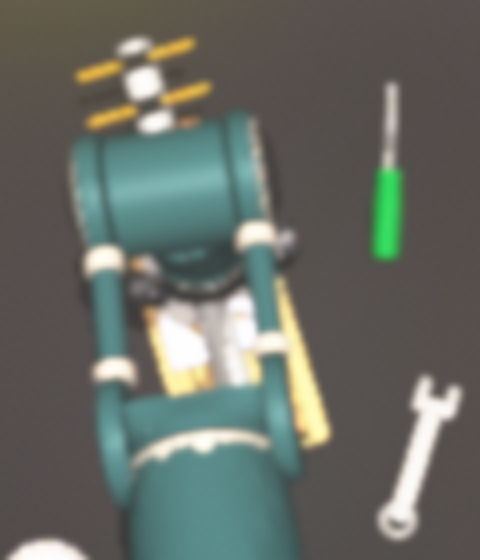

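Call:
jog_arm(
  turn=[
    [0,0,0],
    [0,0,0],
    [0,0,0],
    [0,0,0],
  ],
  slide=[
    [-2.3,0,-24.8],
    [0,25,0],
    [0,20,0],
    [0,0,0],
  ],
  grip=[30,30,30,30],
)

```text
time: 6.7
tool_pos: [0.5533, 0.1562, 0.1975]
tcp_rot: [-0.347, 2.046, -2.048]
wrist_force: [-0.3, 0.4, -1.7]
width: 0.584
```

Call:
jog_arm(
  turn=[
    [0,0,0],
    [0,0,0],
  ],
  slide=[
    [0,0,0],
    [0,0,0],
  ],
  grip=[30,30],
)

```text
time: 6.9
tool_pos: [0.5569, 0.1575, 0.2026]
tcp_rot: [-0.337, 2.043, -2.043]
wrist_force: [-0.4, 0.5, 0.3]
width: 0.587
```

Run:
```python
from st import *
p=eyes.read_camera("side"); save(p,"side5.png",(250,110,350,210),6); pickle.dump(p,open("s5.pkl","wb"))
p=eyes.read_camera("top"); save(p,"top5.png",(220,140,340,280),4)
st()
```

```text
7.0 [0.5571 0.1578 0.2029] s 0.5781 n -0.0322 F [-0.2 -0.7 -0.3] w 0.587
zt ang -71.15 y_tool [ 2.4e-03  6.0e-04 -1.0e+00] z_tool [ 3.231e-01 -9.464e-01  2.000e-04]
```

View pics/side5.png

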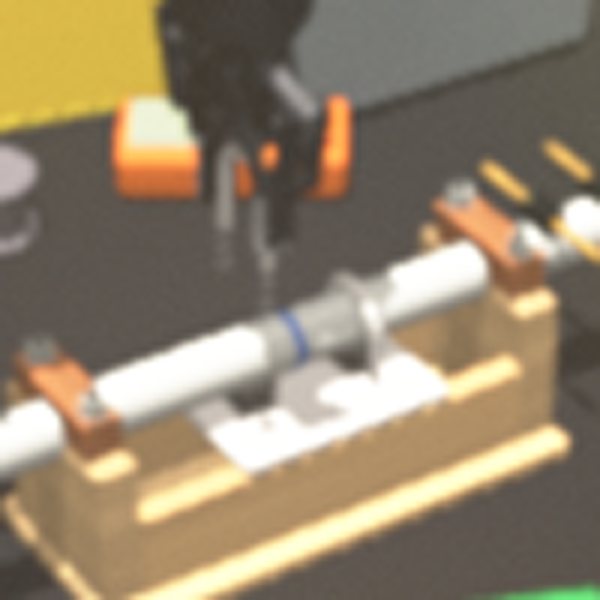

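View pics/top5.png

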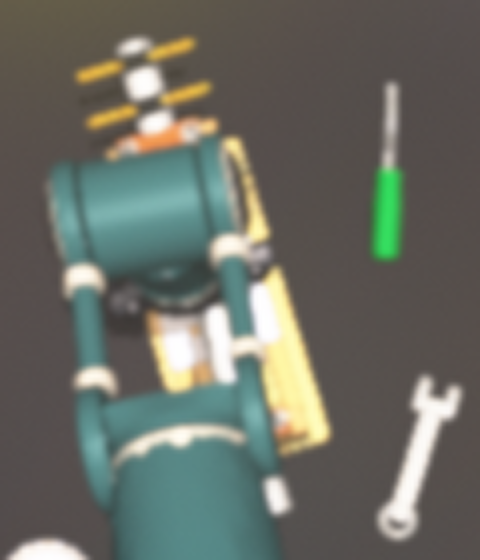

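Run:
```python
from m2 import *
p=pickle.load(open("s5.pkl","rb"))
e=np.array([.9455,.3256]);n=np.array([-.3256,.9455])
def P(s,nn,z): return np.r_[s*e+nn*n,z]
for k in (-1,1):
  for z in (.141,.07): print(k,z,proj(p,P(.5781,-.0322+k*.022,z)).round(1))
print("hole",proj(p,P(.5765,-.0525,.07)).round(1))
for nn in (-.0305,): 
  for d in (.1,): print("ds 1mm",proj(p,P(.5791,-.054,.07))-proj(p,P(.5781,-.054,.07)),"dn",proj(p,P(.5781,-.053,.07))-proj(p,P(.5781,-.054,.07)))
im=p["img"][140:190,270:320]
cv2.imwrite("pics/s5z.png",cv2.resize(im[...,::-1],None,fx=12,fy=12,interpolation=cv2.INTER_CUBIC))
g=p["img"].astype(int).sum(2)//3
print(g[150:166,286:304]); print(g[174:186,286:304])
```

```text
-1 0.141 [294.9 163.2]
-1 0.07 [295.3 180.9]
1 0.141 [287.7 156.6]
1 0.07 [288.3 174.2]
hole [294.6 180.8]
ds 1mm [ 0.25951487 -0.10086787] dn [-0.16088491 -0.1558863 ]
[[ 97 102  94  87  86  95 117 122  95  77  79  84  84  83  85  86  85  86]
 [100 101  93  87  86  90 112 127 115 101  95  93  92  85  86  86  86  85]
 [ 96  99  96  86  85  90 101 121 133 122  99  89  89  87  86  86  86  87]
 [ 97 103 100  89  86  86  94 122 140 127  98  87  84  87  87  86  86  87]
 [ 97 100  95  88  85  87  92 117 134 122  96  85  88  85  86  86  85  86]
 [ 91  92  89  87  86  85  89 104 116 106  91  87  86  85  86  86  86  86]
 [ 89  86  87  86  86  86  87  96 107 100  88  86  87  88  87  85  86  89]
 [ 86  87  87  85  85  88  89  97 105 100  89  85  87  86  84  86  86  90]
 [ 86  87  87  87  88  87  87  94  98  93  85  85  88  86  88  86  91 104]
 [ 86  87  87  88  85  88  88  96 103  95  88  85  86  90  97 106 121 138]
 [ 88  86  88  87  87  88  91 100 106 100  90  90  99 120 136 148 162 177]
 [ 88  86  86  86  85  86  89  99 106 104 102 107 132 158 177 184 189 195]
 [ 85  86  84  85  86  90  99 1
[... 470 characters left out ...]
194 195 194 194 206 236]
 [184 171 134  97  80  81  88  96 112 148 185 199 195 193 194 193 197 207]
 [194 189 170 134 108 113 136 155 187 226 239 233 211 195 193 193 194 193]
 [195 201 202 190 178 202 224 223 233 251 254 254 239 210 193 192 194 199]
 [212 230 244 246 248 253 254 241 226 240 253 255 254 239 216 207 212 227]
 [244 253 255 255 255 255 254 247 237 245 253 254 255 254 247 244 246 252]
 [254 255 255 255 255 254 254 254 253 254 254 254 255 255 255 255 255 255]
 [246 255 255 254 254 254 254 254 254 254 254 254 255 255 255 255 254 249]
 [208 248 255 255 254 254 254 254 254 255 255 255 255 254 249 237 220 191]
 [175 214 247 255 255 255 255 255 255 255 254 253 244 226 200 183 161 146]]
```

View pics/s5z.png

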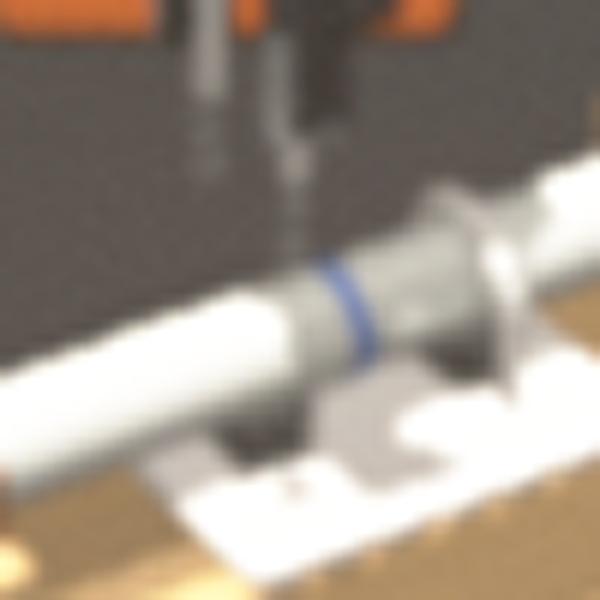

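Run:
```python
from m2 import *
p=pickle.load(open("s5.pkl","rb"))
e=np.array([.9455,.3256]);n=np.array([-.3256,.9455])
def edge(p,n0,z0,r=.016):
    ss=np.linspace(.45,.75,61); th=np.linspace(0,2*np.pi,181)
    out=[]
    for s in ss:
        pr=np.array([proj(p,np.r_[s*e+(n0+r*np.cos(a))*n,z0+r*np.sin(a)]) for a in th]); out.append(pr)
    return np.array(out)
for nm,p,im in (("side",s,s["img"]),("side5",p,p["img"])):
    E=edge(p,-.0305,.102)
    pts=E.reshape(-1,2)
    for c in (265,272,280,300,304,306):
        m=abs(pts[:,0]-c)<.5
        print(nm,c,"pred rows",pts[m][:,1].min().round(1),pts[m][:,1].max().round(1))
        v0=int(pts[m][:,1].min())-4
        print(v0,im[v0:v0+20,c].astype(int).tolist())
```

```text
side 265 pred rows 173.9 184.6
169 [[94, 87, 80], [93, 85, 80], [96, 87, 80], [139, 119, 106], [202, 169, 148], [223, 194, 170], [193, 174, 159], [180, 175, 162], [186, 183, 171], [167, 161, 149], [187, 162, 142], [198, 153, 121], [164, 116, 84], [144, 99, 70], [142, 99, 70], [142, 100, 71], [144, 101, 73], [179, 139, 99], [240, 205, 146], [255, 237, 174]]
side 272 pred rows 171.2 182.0
167 [[97, 89, 82], [94, 86, 79], [114, 107, 99], [194, 188, 176], [253, 252, 246], [255, 255, 255], [255, 255, 255], [255, 255, 254], [254, 254, 252], [252, 251, 247], [244, 242, 235], [225, 223, 213], [190, 185, 174], [153, 147, 136], [149, 133, 113], [167, 137, 103], [178, 145, 103], [179, 146, 104], [190, 155, 110], [221, 180, 128]]
side 280 pred rows 168.3 178.9
164 [[96, 87, 79], [96, 86, 79], [117, 109, 102], [193, 186, 175], [253, 252, 245], [255, 255, 255], [255, 255, 255], [255, 255, 254], [254, 254, 252], [252, 251, 247], [244, 242, 234], [226, 223, 211], [188, 183, 172], [153, 147, 136], [145, 134, 119], [156, 134, 107], [158, 130, 95], [159, 130, 94], [158, 129, 94], [160, 131, 96]]
side 3
[... 2611 characters left out ...]
90, 84], [106, 99, 92], [117, 110, 103], [135, 129, 121], [162, 158, 149], [192, 187, 176], [203, 200, 188], [206, 202, 190], [196, 192, 182], [192, 187, 177], [201, 196, 185], [206, 202, 190], [180, 177, 167], [146, 141, 132], [147, 140, 132], [179, 172, 163], [200, 192, 182], [204, 195, 186], [221, 213, 202], [249, 245, 239]]
side5 306 pred rows 158.7 169.1
154 [[99, 92, 85], [128, 121, 113], [154, 147, 138], [154, 148, 139], [161, 155, 146], [187, 182, 172], [202, 198, 186], [205, 200, 189], [198, 195, 183], [192, 188, 176], [184, 181, 170], [186, 182, 171], [181, 177, 166], [151, 146, 137], [116, 111, 104], [97, 91, 83], [118, 113, 105], [162, 155, 147], [207, 198, 187], [249, 245, 239]]
```

Call:
jog_arm(
  turn=[
    [0,0,0],
    [0,0,0],
    [0,0,0],
    [0,0,0],
  ],
  slide=[
    [0,10,-1],
    [0,8,0],
    [0,0,0],
    [0,0,0],
  ],
  grip=[30,30,30,30],
)

```text
time: 7.4
tool_pos: [0.5552, 0.159, 0.1825]
tcp_rot: [-0.342, 2.043, -2.043]
wrist_force: [0.4, -0.5, -0.5]
width: 0.585
```

Run:
```python
from st import *
p=eyes.read_camera("side"); save(p,"side6.png",(270,130,330,190),10)
st()
```

```text
7.45 [0.5555 0.159  0.1829] s 0.5770 n -0.0305 F [-0.9 -0.3 -0.6] w 0.583
zt ang -71.1 y_tool [-7.e-04 -2.e-04 -1.e+00] z_tool [ 3.239e-01 -9.461e-01 -1.000e-04]
```

View pics/side6.png

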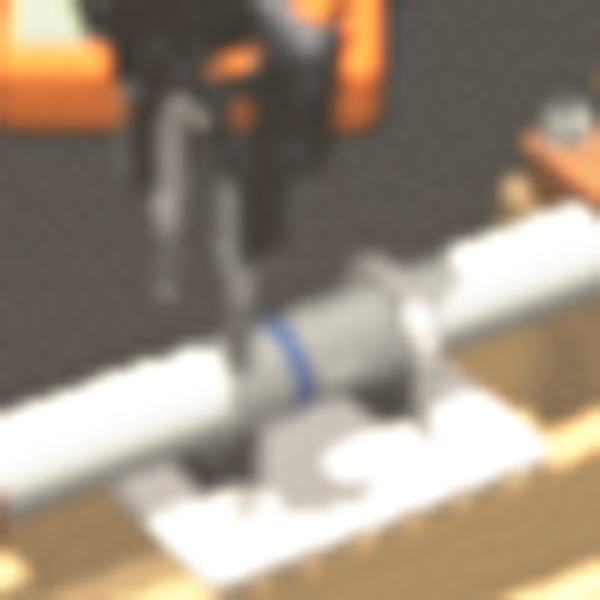

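Call:
jog_arm(
  turn=[
    [0,0,0],
    [0,0,0],
    [0,0,0],
    [0,0,0],
  ],
  slide=[
    [-1,4,0],
    [0,4,0],
    [0,4,0],
    [0,0,0],
  ],
  grip=[30,30,30,30],
)

```text
time: 7.85
tool_pos: [0.5563, 0.1588, 0.1704]
tcp_rot: [-0.342, 2.042, -2.044]
wrist_force: [0.8, -0.2, -1.6]
width: 0.587
```

```bash
python3 -c "
from st import *
st()"
```

```text
7.85 [0.5563 0.1588 0.1704] s 0.5777 n -0.0310 F [ 0.8 -0.2 -1.6] w 0.587
zt ang -71.09 y_tool [-0.0011 -0.0012 -1.    ] z_tool [ 3.24e-01 -9.46e-01  8.00e-04]
```

Call:
jog_arm(
  turn=[
    [0,0,0],
    [0,0,0],
    [0,0,0],
    [0,0,0],
    [0,0,0],
  ],
  slide=[
    [0,5,0],
    [0,5,0],
    [0,5,0],
    [0,5,0],
    [0,0,0],
  ],
  grip=[30,30,30,30,30],
)

```text
time: 8.35
tool_pos: [0.5578, 0.1577, 0.151]
tcp_rot: [-0.338, 2.039, -2.045]
wrist_force: [3.2, -5.2, -4.7]
width: 0.585
```

```bash
python3 -c "
from st import *
st()"
```

```text
8.35 [0.5578 0.1577 0.151 ] s 0.5787 n -0.0325 F [ 3.2 -5.2 -4.7] w 0.585
zt ang -71.07 y_tool [ 0.0023 -0.0028 -1.    ] z_tool [ 0.3244 -0.9459  0.0034]
```

Call:
jog_arm(
  turn=[
    [0,0,0],
    [0,0,0],
    [0,0,0],
  ],
  slide=[
    [0,0,1.5],
    [0,0,1],
    [0,0,0],
  ],
  grip=[30,30,30],
)

```text
time: 8.65
tool_pos: [0.5574, 0.157, 0.1513]
tcp_rot: [-0.34, 2.043, -2.043]
wrist_force: [1.4, -1.0, -0.9]
width: 0.586
```

```bash
python3 -c "
from st import *
st()"
```

```text
8.65 [0.5574 0.157  0.1513] s 0.5782 n -0.0331 F [ 1.4 -1.  -0.9] w 0.586
zt ang -71.12 y_tool [-2.e-04  3.e-04 -1.e+00] z_tool [ 3.236e-01 -9.462e-01 -3.000e-04]
```

Call:
jog_arm(
  turn=[
    [0,0,0],
    [0,0,0],
    [0,0,0],
  ],
  slide=[
    [0,0,1.5],
    [0,0,0],
    [0,0,0],
  ],
  grip=[30,30,30],
)

```text
time: 8.95
tool_pos: [0.5578, 0.1558, 0.1513]
tcp_rot: [-0.34, 2.043, -2.042]
wrist_force: [-0.7, 0.1, -0.2]
width: 0.587
```

```bash
python3 -c "
from st import *
st()"
```

```text
8.95 [0.5578 0.1558 0.1513] s 0.5781 n -0.0343 F [-0.7  0.1 -0.2] w 0.587
zt ang -71.1 y_tool [-3.e-04  3.e-04 -1.e+00] z_tool [ 3.239e-01 -9.461e-01 -4.000e-04]
```

Call:
jog_arm(
  turn=[
    [0,0,0],
    [0,0,0],
    [0,0,0],
  ],
  slide=[
    [0,0,1],
    [0,0,1],
    [0,0,0],
  ],
  grip=[30,30,30],
)

```text
time: 9.25
tool_pos: [0.5586, 0.1536, 0.1513]
tcp_rot: [-0.34, 2.043, -2.043]
wrist_force: [-0.3, -0.3, -0.5]
width: 0.587
```

```bash
python3 -c "
from st import *
st()"
```

```text
9.25 [0.5586 0.1536 0.1513] s 0.5782 n -0.0367 F [-0.3 -0.3 -0.5] w 0.587
zt ang -71.11 y_tool [-0.  0. -1.] z_tool [ 0.3238 -0.9461 -0.    ]
```

Call:
jog_arm(
  turn=[
    [0,0,0],
    [0,0,0],
    [0,0,0],
  ],
  slide=[
    [0,0,1],
    [0,0,0],
    [0,0,0],
  ],
  grip=[30,30,30],
)

```text
time: 9.55
tool_pos: [0.5589, 0.1528, 0.1513]
tcp_rot: [-0.34, 2.043, -2.043]
wrist_force: [-0.1, 1.0, -1.1]
width: 0.588
```

```bash
python3 -c "
from st import *
st()"
```

```text
9.55 [0.5589 0.1528 0.1513] s 0.5782 n -0.0375 F [-0.1  1.  -1.1] w 0.588
zt ang -71.11 y_tool [-2.e-04  3.e-04 -1.e+00] z_tool [ 3.237e-01 -9.461e-01 -3.000e-04]
```

Call:
jog_arm(
  turn=[
    [0,0,0],
    [0,0,0],
    [0,0,0],
    [0,0,0],
  ],
  slide=[
    [1.5,0,-2.4],
    [0,3,0],
    [0,0,0],
    [0,0,0],
  ],
  grip=[30,30,30,30],
)

```text
time: 9.95
tool_pos: [0.5566, 0.1544, 0.148]
tcp_rot: [-0.341, 2.043, -2.043]
wrist_force: [-0.8, -0.1, -0.7]
width: 0.585
```

Run:
```python
from st import *
p=eyes.read_camera("side"); save(p,"side7.png",(275,140,325,190),14)
pickle.dump(p,open("s7.pkl","wb"))
q=eyes.read_camera("top"); save(q,"top7.png",(240,170,310,250),8)
st()
print(p["img"].astype(int).sum(2)[166:186,284:304]//3)
```

```text
10.05 [0.5568 0.1545 0.1483] s 0.5767 n -0.0352 F [ 0.5  0.4 -1.2] w 0.589
zt ang -71.1 y_tool [ 0.e+00 -1.e-04 -1.e+00] z_tool [ 3.239e-01 -9.461e-01  1.000e-04]
[[145 166 178 194 202 204 198 196 181 157 135 117 125 143 151 141 147 166
  169 166]
 [220 241 246 246 244 234 216 201 191 172 151 143 154 169 167 146 133 147
  155 150]
 [253 255 255 255 254 251 237 218 194 177 161 150 155 167 162 140 120 130
  140 139]
 [255 255 254 254 253 252 248 233 194 170 157 141 144 151 149 130 114 130
  141 147]
 [254 253 252 251 250 247 243 229 190 154 130 120 124 137 134 129 135 155
  167 173]
 [252 250 248 244 240 234 226 210 178 141 114 114 125 140 145 156 169 186
  190 192]
 [246 241 235 228 219 205 189 170 150 126 108 118 142 163 175 185 191 196
  196 195]
 [231 223 210 194 178 162 148 137 122 111 108 125 160 185 192 195 197 196
  195 194]
 [199 183 168 153 138 125 118 110 100  98 110 132 166 190 195 194 194 194
  193 193]
 [159 149 139 127 109  97  96  95  87  99 119 139 169 191 195 195 194 194
  195 205]
 [147 152 155 137 103  83  83  83  86  98 117 140 173 192 195 194 194 194
  204 232]
 [170 181 185 170 135  97  81  82  86  94 101 133 171 192 196 194 194 200
  227 251]
 [191 192 194 189 170 133 107 114 133 135 128 152 179 193 194 194 194 202
  234 254]
 [193 194 195 200 202 189 178 202 223 202 167 173 185 194 195 195 192 197
  214 238]
 [187 200 211 229 244 246 248 253 254 235 189 184 196 200 195 195 194 195
  195 205]
 [184 225 244 253 255 255 255 255 255 248 233 236 240 231 205 193 194 193
  194 195]
 [177 236 254 255 255 255 255 255 255 254 254 255 255 251 224 207 204 199
  197 189]
 [145 199 247 255 255 255 254 254 254 254 255 255 255 254 247 240 232 216
  198 177]
 [126 152 208 247 255 255 254 254 254 254 254 255 255 255 254 252 242 220
  190 160]
 [140 152 173 214 247 255 255 255 255 255 255 255 254 252 244 226 201 182
  161 146]]
```

View pics/side7.png

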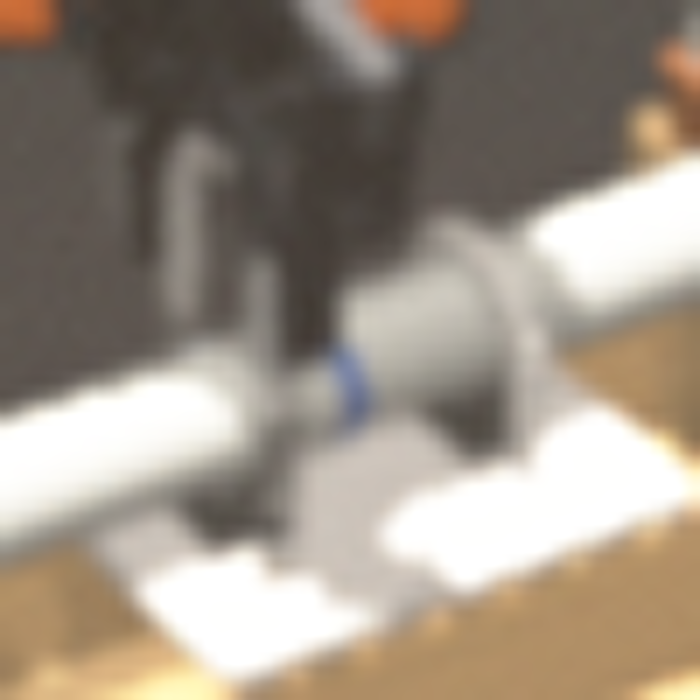

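View pics/top7.png

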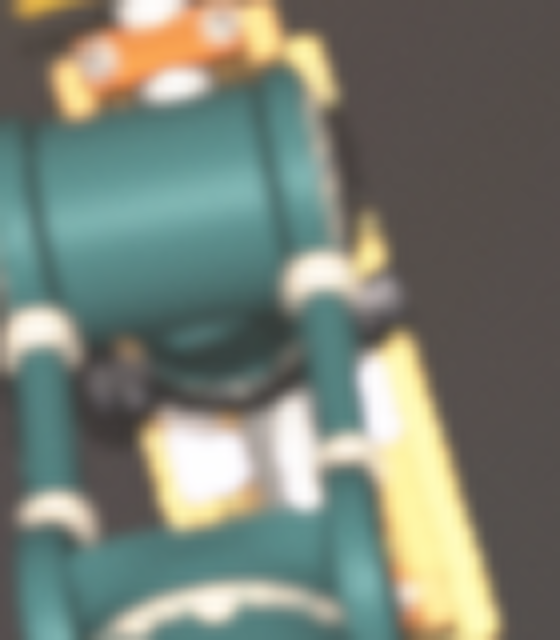

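Call:
jog_arm(
  turn=[
    [0,0,0],
    [0,0,0],
    [0,0,0],
    [0,0,0],
    [0,0,0],
  ],
  slide=[
    [0,4,0],
    [0,4,0],
    [0,3,0],
    [0,0,0],
    [0,0,0],
  ],
  grip=[30,30,30,30,30],
)

```text
time: 10.55
tool_pos: [0.5566, 0.1544, 0.137]
tcp_rot: [-0.34, 2.043, -2.043]
wrist_force: [-0.2, -0.1, -0.4]
width: 0.587
```

Call:
jog_arm(
  turn=[
    [0,0,0],
    [0,0,0],
    [0,0,0],
  ],
  slide=[
    [0,2,0],
    [0,2,0],
    [0,0,0],
  ],
  grip=[30,30,30],
)

```text
time: 10.85
tool_pos: [0.5565, 0.1545, 0.1329]
tcp_rot: [-0.341, 2.043, -2.043]
wrist_force: [0.8, 0.6, -0.1]
width: 0.585
```

```bash
python3 -c "
from st import *
st()"
```

```text
10.85 [0.5565 0.1545 0.1329] s 0.5765 n -0.0352 F [ 0.8  0.6 -0.1] w 0.585
zt ang -71.11 y_tool [-6.e-04 -1.e-04 -1.e+00] z_tool [ 3.238e-01 -9.461e-01 -1.000e-04]
```

Call:
jog_arm(
  turn=[
    [0,0,0],
    [0,0,0],
    [0,0,0],
  ],
  slide=[
    [0,1.5,0],
    [0,1.5,0],
    [0,0,0],
  ],
  grip=[30,30,30],
)

```text
time: 11.15
tool_pos: [0.5565, 0.1544, 0.13]
tcp_rot: [-0.34, 2.043, -2.043]
wrist_force: [0.5, 0.8, -0.7]
width: 0.584
```

```bash
python3 -c "
from st import *
st()"
```

```text
11.15 [0.5565 0.1544 0.13  ] s 0.5765 n -0.0352 F [ 0.5  0.8 -0.7] w 0.584
zt ang -71.1 y_tool [-5.e-04 -1.e-04 -1.e+00] z_tool [ 3.239e-01 -9.461e-01 -1.000e-04]
```

Call:
jog_arm(
  turn=[
    [0,0,0],
    [0,0,0],
    [0,0,0],
  ],
  slide=[
    [0,1.5,0],
    [0,1.5,0],
    [0,0,0],
  ],
  grip=[30,30,30],
)

```text
time: 11.45
tool_pos: [0.5566, 0.1545, 0.127]
tcp_rot: [-0.34, 2.043, -2.043]
wrist_force: [0.5, -0.0, -1.2]
width: 0.587
```

```bash
python3 -c "
from st import *
st()"
```

```text
11.45 [0.5566 0.1545 0.127 ] s 0.5765 n -0.0352 F [ 0.5 -0.  -1.2] w 0.587
zt ang -71.1 y_tool [-4.e-04 -1.e-04 -1.e+00] z_tool [ 3.239e-01 -9.461e-01 -1.000e-04]
```

Call:
jog_arm(
  turn=[
    [0,0,0],
    [0,0,0],
    [0,0,0],
  ],
  slide=[
    [0,1.5,0],
    [0,1.5,0],
    [0,0,0],
  ],
  grip=[30,30,30],
)

```text
time: 11.75
tool_pos: [0.5565, 0.1544, 0.124]
tcp_rot: [-0.341, 2.043, -2.043]
wrist_force: [-0.5, -0.2, -2.3]
width: 0.589
```

```bash
python3 -c "
from st import *
st()
p=eyes.read_camera('side'); save(p,'side8.png',(275,140,325,190),14)"
```

```text
11.75 [0.5565 0.1544 0.124 ] s 0.5765 n -0.0352 F [-0.5 -0.2 -2.3] w 0.589
zt ang -71.1 y_tool [-5.e-04 -1.e-04 -1.e+00] z_tool [ 0.3239 -0.9461 -0.    ]
```

View pics/side8.png

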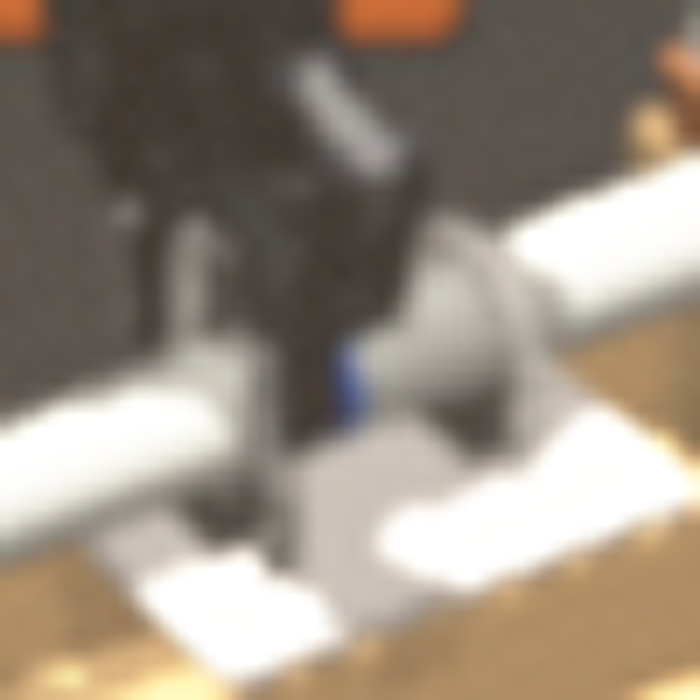

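Call:
jog_arm(
  turn=[
    [0,0,0],
    [0,0,0],
    [0,0,0],
    [0,0,0],
    [0,0,0],
  ],
  slide=[
    [0,2,0],
    [0,2,0],
    [0,2,0],
    [0,2,0],
    [0,0,0],
  ],
  grip=[30,30,30,30,30],
)

```text
time: 12.3
tool_pos: [0.5566, 0.1548, 0.1159]
tcp_rot: [-0.34, 2.044, -2.042]
wrist_force: [-1.8, 2.5, -0.6]
width: 0.582
```

```bash
python3 -c "
from st import *
st()"
```

```text
12.3 [0.5566 0.1548 0.1159] s 0.5766 n -0.0348 F [-1.8  2.5 -0.6] w 0.582
zt ang -71.11 y_tool [-4.e-04  5.e-04 -1.e+00] z_tool [ 3.237e-01 -9.461e-01 -6.000e-04]
```

Call:
jog_arm(
  turn=[
    [0,0,0],
    [0,0,0],
    [0,0,0],
    [0,0,0],
    [0,0,0],
  ],
  slide=[
    [0,2,-0.7],
    [0,2,0],
    [0,2,0],
    [0,2,0],
    [0,0,0],
  ],
  grip=[30,30,30,30,30],
)

```text
time: 12.8
tool_pos: [0.5563, 0.1554, 0.1078]
tcp_rot: [-0.34, 2.044, -2.043]
wrist_force: [-1.2, 2.9, -0.9]
width: 0.585
```

```bash
python3 -c "
from st import *
st()"
```

```text
12.8 [0.5563 0.1554 0.1078] s 0.5766 n -0.0342 F [-1.2  2.9 -0.9] w 0.585
zt ang -71.11 y_tool [-3.e-04  4.e-04 -1.e+00] z_tool [ 3.237e-01 -9.462e-01 -5.000e-04]
```

Call:
jog_arm(
  turn=[
    [0,0,0],
    [0,0,0],
    [0,0,0],
    [0,0,0],
    [0,0,0],
  ],
  slide=[
    [0,2,-0.5],
    [0,2,0],
    [0,2,0],
    [0,2,0],
    [0,0,0],
  ],
  grip=[30,30,30,30,30],
)

```text
time: 13.3
tool_pos: [0.5562, 0.1559, 0.0998]
tcp_rot: [-0.34, 2.044, -2.042]
wrist_force: [-2.2, 2.6, 0.9]
width: 0.586
```

```bash
python3 -c "
from st import *
st()
p=eyes.read_camera('side'); save(p,'side9.png',(275,140,325,190),14)"
```

```text
13.3 [0.5562 0.1559 0.0998] s 0.5766 n -0.0336 F [-2.2  2.6  0.9] w 0.586
zt ang -71.12 y_tool [-3.e-04  6.e-04 -1.e+00] z_tool [ 3.236e-01 -9.462e-01 -6.000e-04]
```

View pics/side9.png

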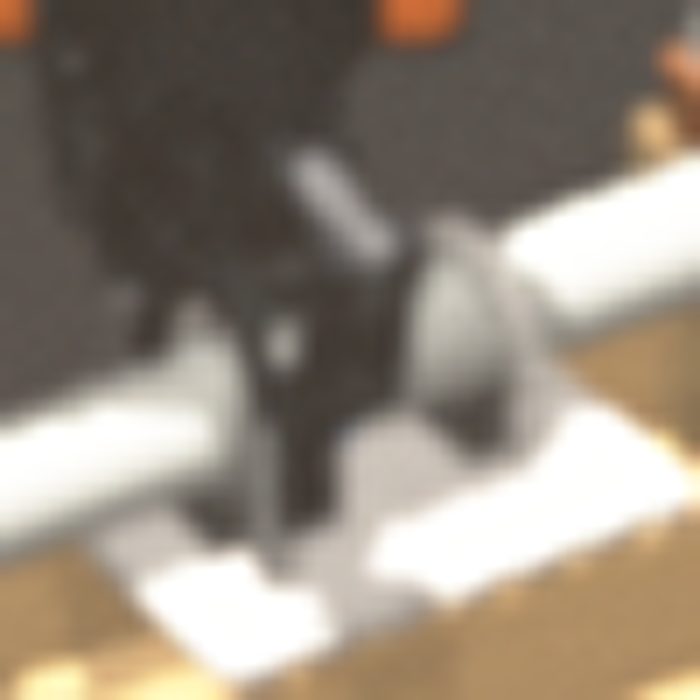

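Call:
jog_arm(
  turn=[
    [0,0,0],
    [0,0,0],
    [0,0,0],
    [0,0,0],
  ],
  slide=[
    [0,1.5,-0.3],
    [0,1.5,0],
    [0,0,0],
    [0,0,0],
  ],
  grip=[30,30,30,30],
)

```text
time: 13.75
tool_pos: [0.5561, 0.1563, 0.0976]
tcp_rot: [-0.34, 2.043, -2.042]
wrist_force: [-4.8, 3.6, 5.4]
width: 0.587
```

```bash
python3 -c "
from st import *
st()"
```

```text
13.75 [0.5561 0.1563 0.0976] s 0.5767 n -0.0333 F [-4.8  3.6  5.4] w 0.587
zt ang -71.1 y_tool [-2.e-04  5.e-04 -1.e+00] z_tool [ 3.239e-01 -9.461e-01 -5.000e-04]
```

Call:
jog_arm(
  turn=[
    [0,0,0],
    [0,0,0],
    [0,0,0],
  ],
  slide=[
    [0,1,0],
    [0,0,0],
    [0,0,0],
  ],
  grip=[30,30,30],
)

```text
time: 14.05
tool_pos: [0.5562, 0.1563, 0.0971]
tcp_rot: [-0.34, 2.043, -2.042]
wrist_force: [-5.2, 4.5, 7.6]
width: 0.585
```

```bash
python3 -c "
from st import *
st()"
```

```text
14.05 [0.5562 0.1563 0.0971] s 0.5767 n -0.0333 F [-5.2  4.5  7.6] w 0.585
zt ang -71.1 y_tool [-2.e-04  5.e-04 -1.e+00] z_tool [ 3.240e-01 -9.461e-01 -6.000e-04]
```

Call:
jog_arm(
  turn=[
    [0,0,0],
    [0,0,0],
    [0,0,0],
    [0,0,0],
  ],
  slide=[
    [0.7,0,-1],
    [0,1,0],
    [0,1,0],
    [0,0,0],
  ],
  grip=[30,30,30,30],
)

```text
time: 14.45
tool_pos: [0.5559, 0.1566, 0.096]
tcp_rot: [-0.339, 2.042, -2.042]
wrist_force: [-5.2, 0.9, 11.8]
width: 0.584
```

```bash
python3 -c "
from st import *
st()"
```

```text
14.45 [0.5559 0.1566 0.096 ] s 0.5766 n -0.0329 F [-5.2  0.9 11.8] w 0.584
zt ang -71.08 y_tool [ 1.2e-03 -2.0e-04 -1.0e+00] z_tool [ 3.243e-01 -9.460e-01  5.000e-04]
```

Call:
jog_arm(
  turn=[
    [0,0,0],
    [0,0,0],
    [0,0,0],
    [0,0,0],
  ],
  slide=[
    [0.5,1,0],
    [0,1,0],
    [0,0,0],
    [0,0,0],
  ],
  grip=[30,30,30,30],
)

```text
time: 14.85
tool_pos: [0.556, 0.1567, 0.0957]
tcp_rot: [-0.338, 2.041, -2.042]
wrist_force: [-8.3, 1.2, 19.3]
width: 0.583
```

```bash
python3 -c "
from st import *
st()
p=eyes.read_camera('side'); save(p,'side10.png',(275,140,325,190),14)"
```

```text
14.85 [0.556  0.1567 0.0957] s 0.5767 n -0.0329 F [-8.3  1.2 19.3] w 0.583
zt ang -71.08 y_tool [ 2.4e-03  3.0e-04 -1.0e+00] z_tool [ 3.243e-01 -9.459e-01  5.000e-04]
```

View pics/side10.png

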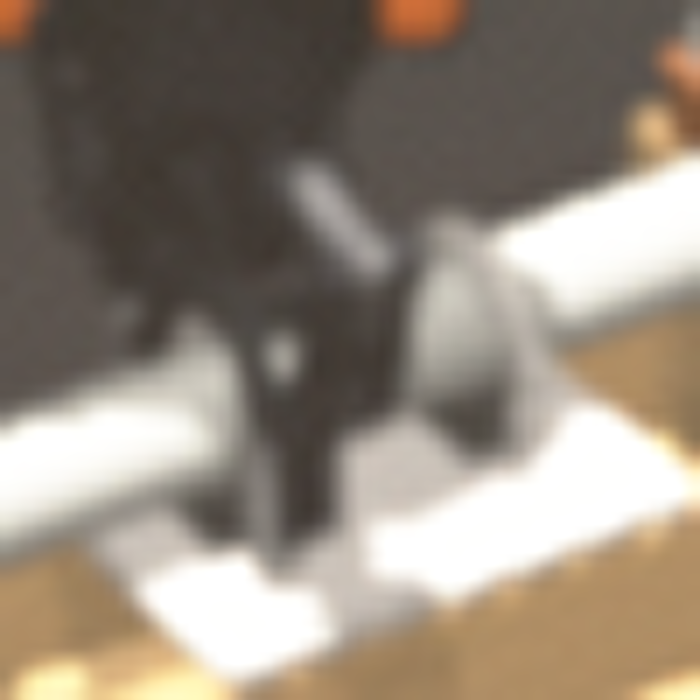

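Call:
jog_arm(
  turn=[
    [0,0,0],
    [0,0,0],
    [0,0,0],
    [0,0,0],
    [0,0,0],
  ],
  slide=[
    [-0.5,-2,0],
    [0,0,0],
    [0,0,0],
    [0,0,0],
    [0,0,0],
  ],
  grip=[30,85,85,85,85],
)

```text
time: 15.4
tool_pos: [0.5553, 0.1563, 0.0938]
tcp_rot: [-0.34, 2.043, -2.043]
wrist_force: [-0.0, -0.0, -0.7]
width: 0.851
```

```bash
python3 -c "
from st import *
st()"
```

```text
15.4 [0.5553 0.1563 0.0938] s 0.5759 n -0.0330 F [-0.  -0.  -0.7] w 0.851
zt ang -71.12 y_tool [-3.e-04 -4.e-04 -1.e+00] z_tool [ 3.237e-01 -9.462e-01  3.000e-04]
```

Call:
jog_arm(
  turn=[
    [0,0,0],
    [0,0,0],
    [0,0,0],
    [0,0,0],
    [0,0,0],
  ],
  slide=[
    [0,-8,0],
    [0,-15,0],
    [0,-25,0],
    [0,-40,0],
    [0,-45,0],
  ],
  grip=[85,85,85,85,85],
)

```text
time: 15.9
tool_pos: [0.5545, 0.1564, 0.2286]
tcp_rot: [-0.342, 2.043, -2.044]
wrist_force: [1.0, 0.7, 0.2]
width: 0.849
```

Call:
jog_arm(
  turn=[
    [0,0,0],
    [0,0,0],
    [0,0,0],
    [0,0,0],
    [0,0,0],
  ],
  slide=[
    [0,-30,0],
    [10,0,45],
    [10,0,45],
    [10,0,45],
    [10,0,45],
  ],
  grip=[85,85,85,85,85],
)

```text
time: 16.4
tool_pos: [0.5761, -0.0282, 0.2594]
tcp_rot: [-0.338, 2.04, -2.042]
wrist_force: [0.9, 1.4, -0.7]
width: 0.849
```

Run:
```python
from st import *
p=eyes.read_camera('side'); save(p,'side11.png',(250,110,350,210),7); pickle.dump(p,open("s11.pkl","wb")); np.save("s11.npy",p["img"])
q=eyes.read_camera("top"); save(q,"top11.png",(235,160,335,260),6); pickle.dump(q,open("t11.pkl","wb"))
out(q,.126,"rt126.png",(.48,.66,.08,.25)); st()
```

```text
16.5 [ 0.5764 -0.0318  0.2591] s 0.5347 n -0.2178 F [0.1 1.4 0.4] w 0.852
zt ang -71.41 y_tool [ 0.0026 -0.0027 -1.    ] z_tool [ 0.3188 -0.9478  0.0034]
```

View pics/side11.png

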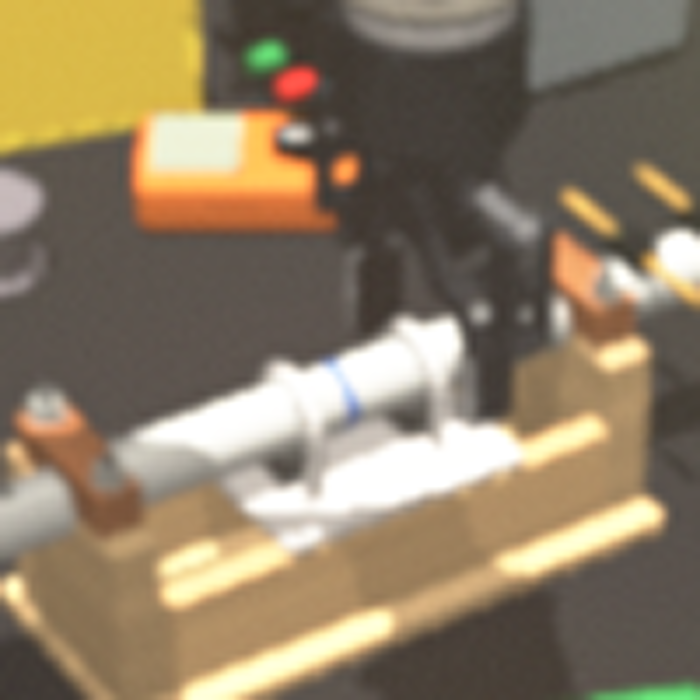

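View pics/top11.png

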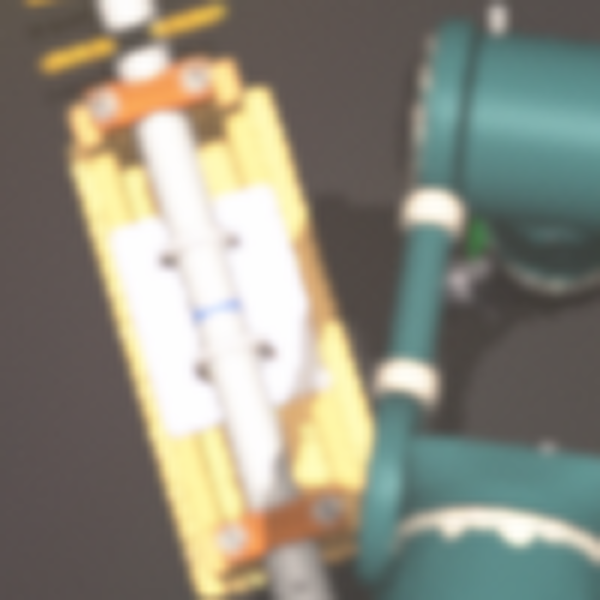

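Run:
```python
from st import *
p=pickle.load(open("s11.pkl","rb")); save(p,"side11full.png")
# depth check: bow tops
W=cloud(p); e=np.array([.9455,.3256]);n=np.array([-.3256,.9455])
S=W[...,:2]@e;N=W[...,:2]@n
for c in (.576,.648): 
    m=(abs(S-c)<.006)&(abs(N+.031)<.012)&(W[...,2]>.1)&(W[...,2]<.16); print(c,m.sum(),np.percentile(W[m][:,2],[50,90]).round(4))
```

```text
0.576 24 [0.1234 0.1287]
0.648 15 [0.1211 0.1256]
```

View pics/side11full.png

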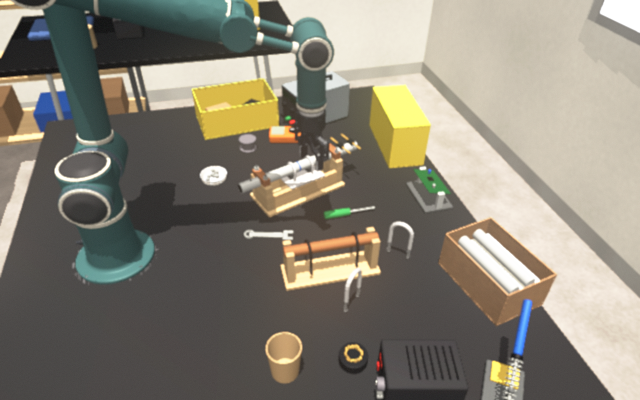

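```bash
python3 -c "
from workcell import bot
print(bot.finish_job(), bot.read_state()['time'])"
```

```text
the job is handed in; nothing more can be done
the job is handed in; nothing more can be done
```

I fitted the bright U-bolt: both legs are through the plate's two free holes, its bow is down on the boom, and I let go. I handed the job in after 16.5 s of robot time. No verdict was reported.

- **Picking:** I took the bright U-bolt from the middle of the rest. The two other bright U-bolts stand loose on the bench and are larger, so I left them alone.
- **Fitting:** I touched each side of the boom lightly with the legs to centre the U-bolt. That put the boom about 4 mm from where the cameras placed it, so I used the touch result. The legs went into the holes without catching, with about 3 N sideways as they passed the plate. I then pressed the bow onto the boom until it stopped at the expected height, with the largest wrist force I read about 21 N.
- **Last checks:**
  - Both camera views show the U-bolt upright and sitting like the first one.
  - Depth readings put its bow about 2–3 mm higher than the first one's. That is within the depth scatter, but they don't exactly agree.
  - It sits roughly 31–35 mm to −x of the tape, within the allowed range; this is a rough reading from the picture.
  - Both black U-bolts hang on the rest, and the cup, spanner, screwdriver and reel look unmoved by eye. I did not measure their positions again.
  - The gripper was clear of everything when I handed in.

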